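# Set the glued glass lanterns to dry

## Robot

A 7-joint arm with a two-finger parallel gripper is mounted at the origin on the work surface. World frame = base frame: x ahead of the robot, y to its left, z up, the work surface at z = 0. Lengths are in mm, angles in rad, forces in N, time in s.
With the tool pointing down it reaches from about 425 to 825 mm from the base axis. Payload 3.6 kg.
Tool frame: the origin (TCP) lies at the very end of the fingers, on their centre line; the grasp point (between the pads) lies 19 mm behind it; z points along the fingers, y is the line along which they close (so a half turn about z gives the same grasp; the last joint's range is limited). The gripper opens to 85 mm and grips with 20 to 120 N. Pads are 22 mm wide; open, the fingers measure 114 mm over their backs; the gripper's body (76 mm by 85 mm) begins 54 mm behind the grasp point. The pads swing forward as they close: fully open they stand 13 mm farther back than shut.
Start: joints at [1.179, 0.615, -0.013, 1.423, 0.008, 1.103, -0.04], TCP at [231.905, -607.193, 231.297] pointing down, gripper open.
Joint ranges: [-3.12, 3.12], [-0.3, 2.06], [-1.34, 1.32], [0.26, 2.42], [-1.36, 4.5], [0.01, 1.98], [-2.84, 2.84]. Speed limits (rad/s): [2.79, 2.79, 3.14, 3.14, 3.14, 3.14, 3.14].

## Interface

Orientations are given as a 3x3 rotation matrix whose columns are the frame's x, y, z axes.
In Python, from cell import ctrl gives the robot as it stands. The module is installed in compiled form; this text tells all that it offers.
- The arm moves only by the tool apply_moves, never from a script. Its argument "moves" is a list of rows, each an object with "linear": the shift along the tool's x, y, z in cm, a list of three; "twist": the turn, a rotation vector about the tool's x, y, z in rad, a list of three. A call has exactly 5 rows; each row is the pose to reach, as a shift and turn from the pose commanded when the call began, along the tool's axes at that moment; what a row does not reach only later rows make up. A row lasts 1/8 s, in which the tool goes at most 62.5 mm and 10.7 degrees, less where a joint would pass 70% of its speed; a pose out of reach is approached as far as the arm can. A call with a gripper value outside its range is refused whole. "grip" is the finger opening in cm, from 0 to 8.54, set as the call begins (left out, the last holds). The fingers move at their own pace and stop on an object; "squeeze" is the grip in N (left out, the last holds). Time passes only in rows, so rows that repeat a pose let the fingers close, or fill a call up. It gives the time, the measured TCP pose, the force, the opening and the grip force at its end, in the units of the state.
- ctrl.get_obs(): the state, without advancing time (a new reading comes with each control period).
- ctrl.camera(name): name is "side" or "top"; returns a dict with "color" (420x560x3 uint8, red, green, blue), "fx", "fy", "cx", "cy" (pixels), "origin" and "attitude" of the camera in the world. Camera axes: x right, y down, z forward; pixel columns grow to the right and rows downward; lengths in mm; the calibration is good to about 2 mm. A picture is of the moment at which its call begins. There is no depth.
- ctrl.hand_in(): hands the job in; it is judged then, once.
Trained networks look in a picture, given as the dict that the camera call returned (one of the last four; its "shot" number tells which), for a name from the list of things; names that differ only in an ending like _2 or _b are one class to them, and where a whole thing is asked for, a point or a joint stands for the part that bears it (a point fixed in the world has none). Each returns a list of dicts, best first, with "p" (0 to 1); they miss things now and then, are a little off and sometimes report something else, mostly with a low value. They report only what shows in the picture. A call takes as long as a camera call. They do not tell look-alikes from the thing itself.
- ctrl.find_in(picture, name): "extent" ([left, top, right, bottom] in pixels, round what is visible of it).
- ctrl.place_of(picture, name): "position" ([column, row] in pixels: a listed point, or the origin of a listed thing).
The state is a dict: "time_s": time; "joint_positions": joint angles; "joint_velocities": joint speeds; "effort": joint torques, N m; "ee_pos": TCP position; "tool_rot": TCP orientation; "ft_force": force on the tool from outside, world axes, zero at the start; "moment": the same for the moment, N m; "opening": finger opening in mm; "grasp_force": force on a finger pad.
Only numpy, scipy, OpenCV 4.12 (cv2) and the standard library are available. Lean on these libraries where they do the work, as an engineer would, in place of code of your own. Each camera call takes 0.05 s, during which the arm holds its last target. There are 200 camera calls.

## Task

The tissue paper on the glass lanterns has just been glued: stand each one gently, upright and well centred, on a pillar of its own on the drying stand, so that its sticky bottom edge hangs free; the glass is thin, so grip it with no more than about 30 N and set it down softly, never letting it drop. When all of them are up, turn the fan heater's thermostat dial to its middle mark (mark 3). Also put both glue brushes away so that they lie inside the metal tray, and leave everything else where it is.

Things in the scene. Friction and masses are not known exactly. Their poses are not given: they have to be found in the camera images.
- lantern_a: open round tea-light glass with patches of tissue paper glued on, thin and fragile: it cracks when the fingers squeeze it with more than about 40 N each, or when it is struck, dropped or set down hard. 72 mm tall, 56 mm across at the base, 64 mm across at the rim, wall 4 mm, 110 g. Origin: centre of its underside, z up. May be absent (3 or 4 of the four are there)
- lantern_b: open round tea-light glass with patches of tissue paper glued on, thin and fragile: it cracks when the fingers squeeze it with more than about 40 N each, or when it is struck, dropped or set down hard. 72 mm tall, 56 mm across at the base, 64 mm across at the rim, wall 4 mm, 110 g. Origin: centre of its underside, z up. May be absent (3 or 4 of the four are there)
- lantern_c: open round tea-light glass with patches of tissue paper glued on, thin and fragile: it cracks when the fingers squeeze it with more than about 40 N each, or when it is struck, dropped or set down hard. 72 mm tall, 56 mm across at the base, 64 mm across at the rim, wall 4 mm, 110 g. Origin: centre of its underside, z up. May be absent (3 or 4 of the four are there)
- lantern_d: open round tea-light glass with patches of tissue paper glued on, thin and fragile: it cracks when the fingers squeeze it with more than about 40 N each, or when it is struck, dropped or set down hard. 72 mm tall, 56 mm across at the base, 64 mm across at the rim, wall 4 mm, 110 g. Origin: centre of its underside, z up. May be absent (3 or 4 of the four are there)
- stand: fixed drying stand: a light wood plank 75 x 345 x 18 mm with a row of four dowel pillars along its y axis, 88 mm apart, each 40 mm across and 50 mm tall. Origin: centre of the plank's underside; z up
- pillar_1 (a point): centre of the flat top of pillar 1, 68 mm above the table (pillar top 40 mm across, narrower than a glass's base); axes as the stand's
- pillar_2 (a point): centre of the flat top of pillar 2, 68 mm above the table (pillar top 40 mm across, narrower than a glass's base); axes as the stand's
- pillar_3 (a point): centre of the flat top of pillar 3, 68 mm above the table (pillar top 40 mm across, narrower than a glass's base); axes as the stand's
- pillar_4 (a point): centre of the flat top of pillar 4, 68 mm above the table (pillar top 40 mm across, narrower than a glass's base); axes as the stand's
- heater: fixed flat fan heater, white, 190 (x) x 250 (y) x 112 (z) mm, grille on its -x face; controls on its top. Origin: centre of its underside
- dial (a joint): thermostat dial on the heater's top: a black disc with an upright bar grip; angle in rad, 0 at mark 0 (a round dot), growing clockwise seen from above to 4.71 at mark 6. Seven marks 45 deg (0.785) apart: the dot is 0, then bars 1 to 6; mark 3, the middle one, is at 2.356 and points straight at the grille. The dial stays where it is left; it turns with about 0.06 N m
- dial_grip (a point): on the dial's axis, 138 mm above the table, 10 mm below the top of its bar grip; turns with the dial. Its x axis runs along the bar towards the white pointer line, z up. The bar is 52 mm long, 14 mm thick and 28 mm tall; it stands on a 56 mm disc whose top is 18 mm below this point
- tray: fixed open aluminium tray, outer 210 (x) x 140 (y) x 24 (z) mm, walls and floor 4 mm thick. Origin: centre of its underside
- brush_a: flat glue brush lying on the table, 150 mm long, 40 g: wooden handle 94 x 18 x 10 mm towards -x, metal ferrule 24 x 28 x 12 mm, black head 27 mm wide towards +x. Origin: mid-length, on its underside; x along the brush towards the head. Its weight centres within 10 mm of the origin
- brush_a_tip (a point): the head end of this brush, on its axis
- brush_a_end (a point): the handle end of this brush, on its axis
- brush_b: flat glue brush lying on the table, 150 mm long, 40 g: wooden handle 94 x 18 x 10 mm towards -x, metal ferrule 24 x 28 x 12 mm, black head 27 mm wide towards +x. Origin: mid-length, on its underside; x along the brush towards the head. Its weight centres within 10 mm of the origin
- brush_b_tip (a point): the head end of this brush, on its axis
- brush_b_end (a point): the handle end of this brush, on its axis
- glue_stick: glue stick standing on its end, 30 mm across, 96 mm tall, among the glasses; not part of the job. Origin: centre of its underside
- tape_roll: roll of clear tape lying flat, 84 mm across, 24 mm high; not part of the job. Origin: centre of its underside
- glue_bottle: white glue bottle, 60 mm across, 150 mm tall, standing at the back; not part of the job. Origin: centre of its underside
- scissors: scissors lying at the back, about 145 x 60 x 12 mm; not part of the job. Origin: near the pivot, on the table
- paper_pad: pad of paper, 150 x 105 x 12 mm, at the back; not part of the job. Origin: centre of its underside
Things that resemble listed ones, but are neither listed nor needed, are in the scene too. Leave any blue or turquoise look-alike of the lantern_d alone. What is shaped like the lantern_c but red is not meant.

How it is judged:
By the outcome, as a careful person would: the job done as asked, in the order asked, and still so for the second after the job is handed in, with the robot touching nothing.
Of lantern_a, lantern_b, lantern_c, lantern_d only 3 to 4 are there at a start; the rules pass over those that are not, and their reading is None.
At some moment in a run one of brush_a may be knocked a few centimetres aside while the robot is not near it.
It also fails if it takes over 208 s, if anything falls off the work surface, if the arm or the gripper's body presses on something with over 40 N, if the wrist force passes 120 N, or if a joint passes its speed limit or range.

## Working session

There is one attempt and no reset: what is moved stays moved. The work goes in short steps, Python scripts to look and compute and a tool call to move; the robot and the scene stay as the last step left them, time stands still between calls to the robot, and variables do not carry over. Pictures are saved under pics/ and viewed, at most 14 in all, crops included, and the job is handed in when it is done.

Besides the shell and the picture viewer there is one more tool, called after "Call:" in YAML: its name, and indented under it one key for each argument. apply_moves: Moves the arm, as the interface text tells. Its arguments: {"type":"object","properties":{"moves":{"type":"array","items":{"type":"object","properties":{"linear":{"type":"array","items":{"type":"number"}},"twist":{"type":"array","items":{"type":"number"}}}}},"grip":{"type":"number"},"squeeze":{"type":"number"}},"required":["moves"]}

```bash
mkdir -p pics; cat > h.py <<'E'
import numpy as np, cv2
from cell import ctrl
def shot(n,save=None):
    p=ctrl.camera(n)
    if save: cv2.imwrite(f'pics/{save}.png',p['color'][:,:,::-1])
    return p
def ray(p,uv):
    d=np.array([(uv[0]-p['cx'])/p['fx'],(uv[1]-p['cy'])/p['fy'],1.]);return np.array(p['origin']),np.array(p['attitude'])@d
def at_z(p,uv,z):
    o,d=ray(p,uv);return o+d*(z-o[2])/d[2]
def proj(p,X):
    c=np.array(p['attitude']).T@(np.array(X)-np.array(p['origin']));return np.array([c[0]/c[2]*p['fx']+p['cx'],c[1]/c[2]*p['fy']+p['cy']])
def tri(ps,uvs):
    A=np.zeros((3,3));b=np.zeros(3)
    for p,uv in zip(ps,uvs):
        o,d=ray(p,uv);d=d/np.linalg.norm(d);M=np.eye(3)-np.outer(d,d);A+=M;b+=M@o
    return np.linalg.solve(A,b)
E
python3 - <<'E'
from h import *
np.set_printoptions(precision=3,suppress=True)
t=shot('top','t0');s=shot('side','s0')
for p in(t,s): print(p['fx'],p['cx'],p['cy'],p['origin'],np.array(p['attitude']).tolist())
Z=dict(lantern_a=0,stand=0,pillar_1=68,pillar_2=68,pillar_3=68,pillar_4=68,heater=0,dial_grip=138,tray=0,brush_a=0,brush_a_tip=5,brush_a_end=5,glue_stick=0,tape_roll=0,glue_bottle=0)
for n,z in Z.items():
  for nm,p in(('t',t),('s',s)):
    for r in ctrl.place_of(p,n):
      if r['p']>.2: print(n,nm,round(r['p'],2),np.round(r['position'],1),at_z(p,r['position'],z)[:2].round(1))
o=ctrl.get_obs();print(o['tool_rot'],o['ee_pos'],o['time_s'])
E
```

```text
433.46575529771525 284.05487114585713 214.34188308793026 [ 319.896  -10.659 1326.869] [[-0.019182127491023868, -0.9808813849815315, 0.19365886135581378], [-0.9996346092326248, 0.015125941043647204, -0.022402096595658956], [0.01904452701579213, -0.19401782006881818, -0.9808131277090903]]
429.60425835255165 280.8350761932739 211.71409182858105 [-39.305 629.888 765.323] [[-0.7450958529968683, -0.39937627786457136, 0.534163606515747], [-0.6669480014206652, 0.45041074023425, -0.5935575191020793], [-0.0035402327394365466, -0.7985165957954009, -0.6019623850303896]]
lantern_a t 0.96 [201.9 280.3] [382.8 211. ]
lantern_a t 0.83 [305.6 293.7] [ 337.1 -101.2]
lantern_a t 0.78 [241.6 288. ] [357.6  91.3]
lantern_a t 0.71 [267.7 246.2] [482.8  11.2]
lantern_a t 0.7 [239.  252.6] [464.6  99.3]
lantern_a t 0.65 [356.1 244. ] [ 485.1 -261.7]
lantern_a t 0.49 [347.6 158.7] [ 760.9 -248.6]
lantern_a s 0.89 [364.5 261.9] [ 337.2 -107.8]
lantern_a s 0.74 [293.  260.2] [478.1   8.9]
lantern_a s 0.73 [311.9 302.3] [354.1  86.8]
lantern_a s 0.69 [339.6 233. ] [ 452.4 -159.8]
lantern_a s 0.66 [273.2 283.2] 
[... 2747 characters left out ...]
7 [203.9 252.4] [466.5 205.5]
glue_stick t 0.63 [298.7 245.9] [482.2 -84.2]
glue_stick t 0.29 [276.9 188.9] [664.1 -19.9]
glue_stick s 0.56 [315.9 240.3] [482.4 -91.8]
tape_roll t 0.86 [354.3 297.1] [ 324.2 -248. ]
tape_roll t 0.4 [324.3 254.8] [ 453.4 -162.1]
tape_roll s 0.94 [395.4 243.1] [ 315.2 -224.9]
glue_bottle t 0.97 [200.9 158.7] [766.9 220.9]
glue_bottle t 0.61 [325.2 250.2] [ 467.5 -165.4]
glue_bottle t 0.57 [354.8 241.9] [ 491.7 -258. ]
glue_bottle s 0.63 [162.5 256.2] [742.1 223.3]
glue_bottle s 0.57 [348.4 210.7] [ 493.2 -261.4]
glue_bottle s 0.3 [200.7 322.7] [500.8 295.6]
[[ 0.934  0.357  0.   ]
 [ 0.357 -0.934  0.   ]
 [ 0.    -0.    -1.   ]] [ 231.906 -607.192  231.291] 1.6
```

```bash
python3 -c "
import cv2
a=cv2.imread('pics/t0.png');cv2.imwrite('pics/t0b.png',cv2.resize(a[120:340,80:480],None,fx=2,fy=2,interpolation=2))
a=cv2.imread('pics/s0.png');cv2.imwrite('pics/s0b.png',cv2.resize(a[100:400,80:470],None,fx=2,fy=2,interpolation=2))"
```

```text
(no output)
```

View pics/t0b.png

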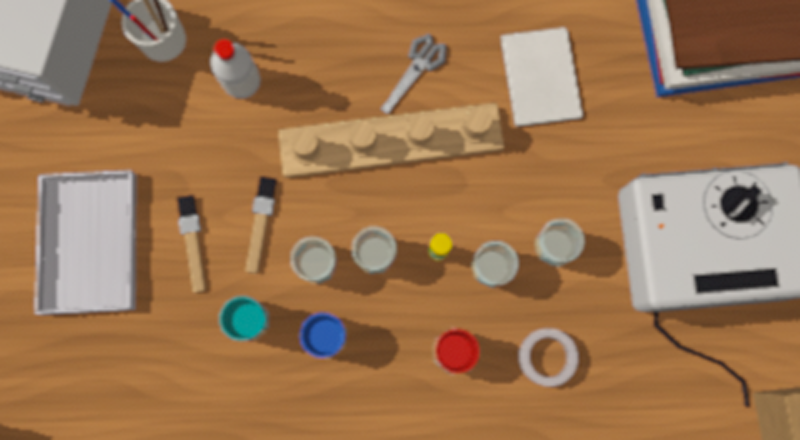

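View pics/s0b.png

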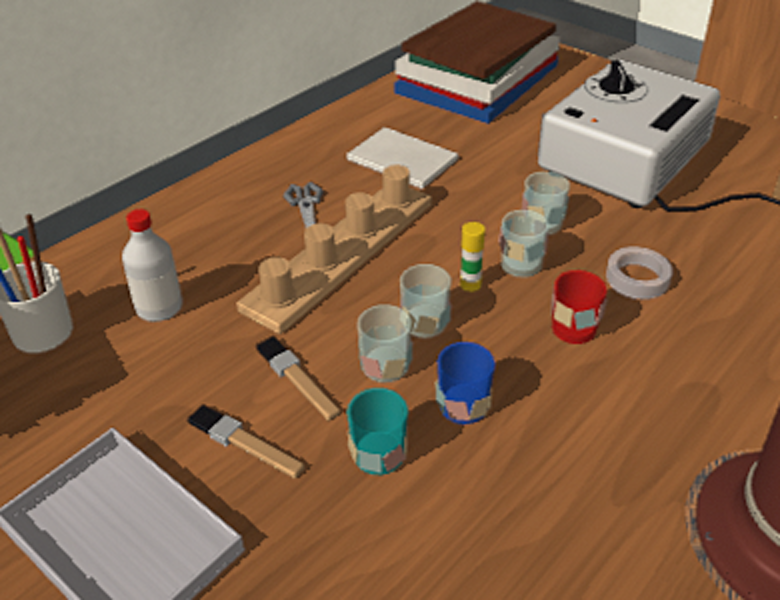

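The four clear glasses sit at top crop (313,259), (374,249), (495,263) and (560,241). The red, blue and teal ones are decoys. Next I'll refine the positions by fitting model contours to both images.

```bash
cat >> h.py <<'E'
TH=np.linspace(0,2*np.pi,49)[:-1]
def circ(x,y,z,r): return np.c_[x+r*np.cos(TH),y+r*np.sin(TH),0*TH+z]
def poly(P,n=20):
    P=np.array(P,float);Q=np.roll(P,-1,0);return np.vstack([a+(b-a)*np.linspace(0,1,n,endpoint=False)[:,None] for a,b in zip(P,Q)])
def rect(x,y,yaw,z,lx,ly):
    c,s=np.cos(yaw),np.sin(yaw)
    return poly([(x+c*a*lx/2-s*b*ly/2,y+s*a*lx/2+c*b*ly/2,z) for a,b in((1,1),(-1,1),(-1,-1),(1,-1))])
def hull(p,pts):
    uv=np.array([proj(p,X) for X in pts]).astype(np.float32);h=cv2.convexHull(uv)[:,0]
    n=np.linalg.norm(np.roll(h,-1,0)-h,axis=1);return np.vstack([a+(b-a)*np.linspace(0,1,max(2,int(l)),endpoint=False)[:,None] for a,b,l in zip(h,np.roll(h,-1,0),n)])
def score(p,uv,d=1.0):
    im=p.setdefault('f',cv2.GaussianBlur(p['color'],(0,0),.7).astype(np.float32))
    t=np.roll(uv,-1,0)-np.roll(uv,1,0);n=np.c_[-t[:,1],t[:,0]]/(np.linalg.norm(t,axis=1)[:,None]+1e-9)
    g=lambda q:cv2.remap(im,q[:,0].astype(np.float32)[:,None],q[:,1].astype(np.float32)[:,None],1)[:,0]
    return np.mean(np.minimum(np.abs(g(uv+d*n)-g(uv-d*n)).sum(1),120))
def fit(f,x0,span,n=9,it=4):
    x=np.array(x0,float);span=np.array(span,float)
    for k in range(it):
        G=np.stack(np.meshgrid(*[np.linspace(-s,s,n) for s in span],indexing='ij'),-1).reshape(-1,len(x))
        v=[f(x+g) for g in G];x=x+G[int(np.argmax(v))];span=span*.35
    return x,max(v)
P=lambda p,X:np.array([proj(p,q) for q in X])
def glass(ps,x0,z=0,span=12):
    return fit(lambda x:sum(score(p,P(p,circ(x[0],x[1],z+72,32)))+score(p,hull(p,np.vstack([circ(x[0],x[1],z,28),circ(x[0],x[1],z+72,32)]))) for p in ps),x0,[span]*2)
def stand(ps,x0):
    def f(v):
        x,y,a=v;c,s=np.cos(a),np.sin(a);t=0
        for p in ps:
            t+=score(p,P(p,rect(x,y,a,18,75,345)))
            t+=sum(score(p,P(p,circ(x-s*k*88,y+c*k*88,68,20))) for k in(-1.5,-.5,.5,1.5))/2
        return t
    return fit(f,x0,[15,15,.06],n=7,it=4)
E
python3 - <<'E'
from h import *
import time
t=shot('top');s=shot('side')
for ps in((t,),(s,),(t,s)):
    (x,y,a),v=stand(ps,(660,-15,.13));print('stand',np.round([x,y,a,v],3),[np.round([x-np.sin(a)*k*88,y+np.cos(a)*k*88],1).tolist() for k in(-1.5,-.5,.5,1.5)])
for n,g in dict(A=(463,100),B=(480,10),C=(452,-160),D=(485,-264)).items():
    print(n,*[glass(ps,g)[0].round(1) for ps in((t,),(s,),(t,s))])
for g in((503,455,0),(503,455,-.03)):
    for ps in((t,),(s,),(t,s)):
        print('tray',fit(lambda v:sum(score(p,P(p,rect(*v,24,210,140)))+score(p,P(p,rect(*v,24,202,132)))*.5 for p in ps),g,[12,12,.06],n=7)[0].round(3))
v,_=fit(lambda v:sum(score(p,P(p,rect(*v,112,190,250))) for p in(t,s)),(485,-503,0.05),[15,15,.12],n=7);print('heater',v.round(3))
for g in((533,-510),):
    for ps in((t,),(s,),(t,s)): print('dial',fit(lambda v:sum(score(p,P(p,circ(*v,120,28))) for p in ps),g,[12,12])[0].round(1))
E
```

```text
stand [ 6.60214e+02 -1.43880e+01  1.08000e-01  1.97446e+02] [[674.5, -145.6], [665.0, -58.1], [655.5, 29.4], [645.9, 116.8]]
stand [ 6.55827e+02 -1.32500e+01  1.10000e-01  2.14541e+02] [[670.3, -144.5], [660.7, -57.0], [651.0, 30.5], [641.3, 118.0]]
stand [ 6.57852e+02 -1.37750e+01  1.15000e-01  3.87152e+02] [[673.0, -144.9], [662.9, -57.5], [652.8, 29.9], [642.7, 117.3]]
A [468.6 103.4] [465.8 102.5] [466.8 102.4]
B [481.8  14.8] [479.6  12.3] [480.1  13.1]
C [ 458.1 -162.9] [ 455.  -165.5] [ 455.9 -165.2]
D [ 489.4 -261.2] [ 488.3 -267. ] [ 488.  -262.7]
tray [5.05600e+02 4.45919e+02 3.60000e-02]
tray [5.01943e+02 4.48371e+02 3.40000e-02]
tray [5.02605e+02 4.48371e+02 3.30000e-02]
tray [5.05600e+02 4.45919e+02 3.90000e-02]
tray [5.01919e+02 4.48371e+02 3.40000e-02]
tray [5.02682e+02 4.48400e+02 3.40000e-02]
heater [ 4.83648e+02 -4.82964e+02  6.30000e-02]
dial [ 532.3 -510.8]
dial [ 524.9 -509.1]
dial [ 528.  -507.4]
```

Call:
apply_moves:
  moves:
    - {"linear":[0,0,0],"twist":[0,0,0]}
    - {"linear":[0,0,0],"twist":[0,0,0]}
    - {"linear":[0,0,0],"twist":[0,0,0]}
    - {"linear":[0,0,0],"twist":[0,0,0]}
    - {"linear":[0,0,0],"twist":[0,0,0]}
  grip: 8.5
  squeeze: 25

```text
time_s: 2.33
ee_pos: [231.9, -607.2, 231.3]
tool_rot: [[0.934, 0.357, 0.0], [0.357, -0.934, 0.0], [0.0, -0.0, -1.0]]
ft_force: [-0.6, 0.5, 0.4]
opening: 85.2
grasp_force: 0.0
```

Call:
apply_moves:
  moves:
    - {"linear":[4.5,-2.9,0],"twist":[0,0,-0.165]}
    - {"linear":[9.0,-5.7,0],"twist":[0,0,-0.33]}
    - {"linear":[13.6,-8.6,0],"twist":[0,0,-0.495]}
    - {"linear":[18.1,-11.5,0],"twist":[0,0,-0.66]}
    - {"linear":[22.6,-14.4,0],"twist":[0,0,-0.825]}

```text
time_s: 2.95
ee_pos: [392.6, -390.7, 231.6]
tool_rot: [[0.367, 0.93, 0.001], [0.93, -0.367, -0.001], [-0.0, 0.001, -1.0]]
ft_force: [0.9, -1.4, 0.5]
opening: 85.2
grasp_force: 0.0
```

```bash
cat >> h.py <<'E'
def to(x,y,z,yaw=.112):
    # yaw: world angle of tool y; tool pointing down
    o=ctrl.get_obs();R=np.array(o['tool_rot']);d=np.array([x,y,z])-o['ee_pos']
    c,s=np.cos(yaw),np.sin(yaw);T=np.array([[-s,c,0],[c,s,0],[0,0,-1]]).T
    rv=cv2.Rodrigues(R.T@T)[0].ravel()
    print('lin cm',(R.T@d/10).round(2),'twist',rv.round(3),'t',o['time_s'],'q',np.round(o['joint_positions'],2),'pos',np.round(o['ee_pos'],1))
E
python3 -c "
from h import *
to(488.5,-263.5,231)"
```

```text
lin cm [15.35  4.25  0.06] twist [ 0.001  0.001 -0.488] t 2.95 q [ 0.91  0.47 -0.26  1.7   0.14  0.98  0.23] pos [ 392.6 -390.7  231.6]
```

Call:
apply_moves:
  moves:
    - {"linear":[5.1,1.4,0],"twist":[0,0,-0.163]}
    - {"linear":[10.2,2.8,0],"twist":[0,0,-0.326]}
    - {"linear":[15.35,4.25,0],"twist":[0,0,-0.488]}
    - {"linear":[15.35,4.25,5],"twist":[0,0,-0.488]}
    - {"linear":[15.35,4.25,10],"twist":[0,0,-0.488]}

```text
time_s: 3.58
ee_pos: [489.4, -265.1, 131.0]
tool_rot: [[-0.108, 0.994, 0.003], [0.994, 0.108, -0.001], [-0.002, 0.003, -1.0]]
ft_force: [-0.8, -0.8, 1.0]
opening: 85.3
grasp_force: 0.0
```

```bash
python3 -c "
from h import *
to(488.5,-263.5,20)"
```

```text
lin cm [ 0.19 -0.1  11.1 ] twist [ 0.003  0.002 -0.003] t 3.575 q [ 0.69  0.61 -0.36  1.81  0.29  0.77  0.29] pos [ 489.4 -265.1  131. ]
```

Call:
apply_moves:
  moves:
    - {"linear":[0.1,-0.05,3],"twist":[0,0,0]}
    - {"linear":[0.1,-0.05,6],"twist":[0,0,0]}
    - {"linear":[0.1,-0.05,9],"twist":[0,0,0]}
    - {"linear":[0.1,-0.05,11.0],"twist":[0,0,0]}
    - {"linear":[0.1,-0.05,11.0],"twist":[0,0,0]}

```text
time_s: 4.2
ee_pos: [486.7, -264.1, 20.1]
tool_rot: [[-0.107, 0.994, -0.003], [0.994, 0.107, 0.001], [0.002, -0.003, -1.0]]
ft_force: [0.2, -0.3, -0.8]
opening: 84.8
grasp_force: 0.0
```

Call:
apply_moves:
  moves:
    - {"linear":[0,0,0],"twist":[0,0,0]}
    - {"linear":[0,0,0],"twist":[0,0,0]}
    - {"linear":[0,0,0],"twist":[0,0,0]}
    - {"linear":[0,0,0],"twist":[0,0,0]}
    - {"linear":[0,0,0],"twist":[0,0,0]}
  grip: 5.0
  squeeze: 24

```text
time_s: 4.82
ee_pos: [488.3, -264.9, 22.6]
tool_rot: [[-0.107, 0.994, 0.002], [0.994, 0.107, -0.001], [-0.001, 0.002, -1.0]]
ft_force: [-0.9, -0.2, 5.9]
opening: 60.8
grasp_force: 25.8
```

```bash
python3 -c "
from h import *
to(488.5,-263.5,20);t=shot('top','t1');s=shot('side','s1')
print(glass((t,),(488,-263))[0],glass((s,),(488,-263))[0],glass((t,s),(488,-263))[0])"
```

```text
lin cm [0.13 0.03 0.26] twist [ 0.002  0.001 -0.005] t 4.825 q [ 0.63  0.77 -0.27  1.88  0.38  0.53  0.21] pos [ 488.3 -264.9   22.6]
[ 490.06025 -258.69275] [ 488.6825 -253.6325] [ 488.6825   -256.188875]
```

Call:
apply_moves:
  moves:
    - {"linear":[0,0,-1.5],"twist":[0,0,0]}
    - {"linear":[0,0,-5],"twist":[0,0,0]}
    - {"linear":[0,0,-9],"twist":[0,0,0]}
    - {"linear":[2.4,4.9,-9],"twist":[0,0,0]}
    - {"linear":[4.8,9.8,-9],"twist":[0,0,0]}

```text
time_s: 5.55
ee_pos: [580.7, -206.7, 112.9]
tool_rot: [[-0.104, 0.995, 0.002], [0.995, 0.104, -0.001], [-0.001, 0.001, -1.0]]
ft_force: [0.4, -0.1, -1.7]
opening: 60.7
grasp_force: 26.7
```

Call:
apply_moves:
  moves:
    - {"linear":[2.4,4.9,0],"twist":[0,0,0]}
    - {"linear":[3.9,8,0],"twist":[0,0,0]}
    - {"linear":[4.8,9.8,0],"twist":[0,0,0]}
    - {"linear":[4.8,9.8,0],"twist":[0,0,0]}
    - {"linear":[4.8,9.8,0],"twist":[0,0,0]}

```text
time_s: 6.18
ee_pos: [670.9, -149.3, 111.2]
tool_rot: [[-0.106, 0.994, -0.002], [0.994, 0.106, -0.001], [-0.001, -0.002, -1.0]]
ft_force: [-0.5, -0.3, -0.4]
opening: 61.0
grasp_force: 26.7
```

```bash
python3 -c "
from h import *
to(673,-145,90.6);t=shot('top','t2');s=shot('side','s2')
z=ctrl.get_obs()['ee_pos'][2]-22.6
print(z,glass((t,),(673,-145),z)[0],glass((s,),(673,-145),z)[0],glass((t,s),(673,-145),z)[0])
a=cv2.imread('pics/t2.png')[150:300,230:400];b=cv2.imread('pics/s2.png')[100:250,230:400]
cv2.imwrite('pics/c2.png',cv2.resize(np.vstack([a,b]),None,fx=2,fy=2,interpolation=2))"
```

```text
lin cm [0.41 0.26 2.06] twist [-0.002  0.001 -0.006] t 6.175 q [ 0.36  0.81 -0.32  1.42  0.29  0.96  0.07] pos [ 670.9 -149.3  111.2]
88.816388024481 [ 662.05   -148.6825] [ 671.178625 -148.921375] [ 669.503875 -147.06025 ]
```

View pics/c2.png

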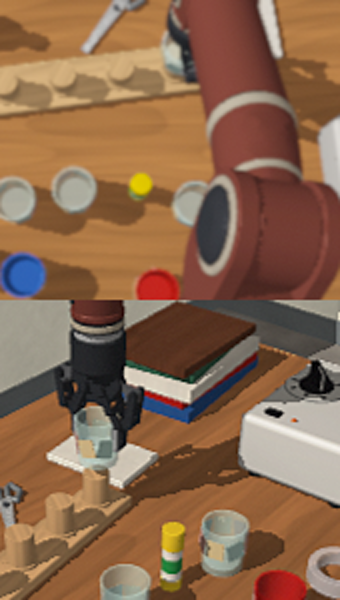

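```bash
cat > ov.py <<'E'
from h import *
def ov(p,items,c,r,f=5,name='o'):
    # items: list of (pts3d,color); crop centre c px, half size r
    u0,v0=int(c[0]-r[0]),int(c[1]-r[1]);im=p['color'][v0:v0+2*r[1],u0:u0+2*r[0],::-1]
    im=cv2.resize(im,None,fx=f,fy=f,interpolation=cv2.INTER_CUBIC)
    for X,col in items:
        q=((P(p,X)-[u0,v0]+.5)*f-.5)
        cv2.polylines(im,[np.round(q*8).astype(np.int32)],True,col,1,cv2.LINE_AA,3)
    return im
E
python3 - <<'E'
from ov import *
p=ctrl.camera('side');t=dict(p);t.update({k:v for k,v in ctrl.camera('top').items()})
t['color']=cv2.imread('pics/t0.png')[:,:,::-1]
s=p
g=[(circ(671.2,-148.9,160.8,32),(0,0,255)),(circ(671.2,-148.9,88.8,28),(0,0,255)),(circ(670.3,-144.5,68,20),(0,255,0))]
a=ov(s,g,proj(s,(671,-147,100)),(38,50))
b=ov(t,[(circ(674.5,-145.6,68,20),(0,255,0)),(circ(489.4,-261.2,72,32),(0,0,255)),(circ(489.4,-261.2,0,28),(0,0,255))],proj(t,(580,-200,40)),(40,50))
cv2.imwrite('pics/o2.png',np.hstack([a,b]))
E
```

```text
(no output)
```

View pics/o2.png

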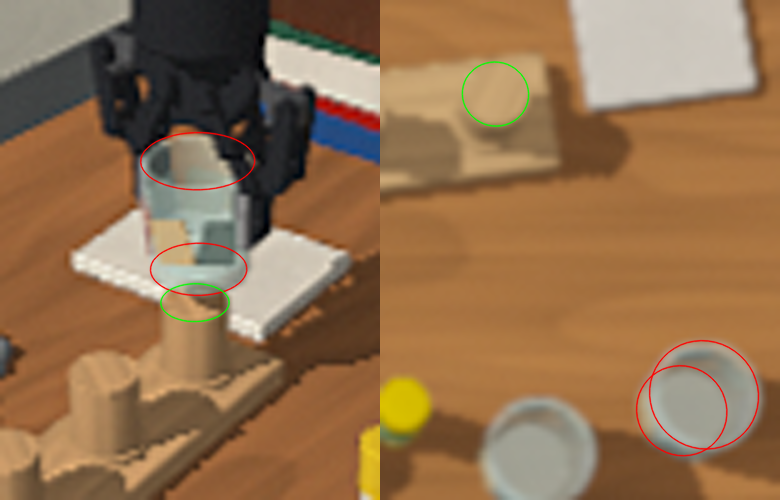

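Call:
apply_moves:
  moves:
    - {"linear":[0.15,0.17,0.5],"twist":[0,0,0]}
    - {"linear":[0.15,0.17,1.0],"twist":[0,0,0]}
    - {"linear":[0.15,0.17,1.4],"twist":[0,0,0]}
    - {"linear":[0.15,0.17,1.7],"twist":[0,0,0]}
    - {"linear":[0.15,0.17,1.8],"twist":[0,0,0]}

```text
time_s: 7.0
ee_pos: [673.6, -146.3, 93.0]
tool_rot: [[-0.107, 0.994, -0.0], [0.994, 0.107, 0.0], [0.0, -0.0, -1.0]]
ft_force: [0.1, -0.2, -1.7]
opening: 60.8
grasp_force: 26.7
```

Call:
apply_moves:
  moves:
    - {"linear":[0,0,0.05],"twist":[0,0,0]}
    - {"linear":[0,0,0.1],"twist":[0,0,0]}
    - {"linear":[0,0,0.15],"twist":[0,0,0]}
    - {"linear":[0,0,0.2],"twist":[0,0,0]}
    - {"linear":[0,0,0.2],"twist":[0,0,0]}

```text
time_s: 7.62
ee_pos: [673.7, -146.3, 91.3]
tool_rot: [[-0.107, 0.994, -0.0], [0.994, 0.107, 0.0], [0.0, -0.0, -1.0]]
ft_force: [-0.1, -0.1, -1.7]
opening: 60.8
grasp_force: 26.7
```

```bash
python3 - <<'E'
from ov import *
to(672,-145,90.6);s=shot('side')
g=[]
for z in(0,):
  x,v=glass((s,),(671,-146),68,8);print(x,v)
E
```

```text
lin cm [ 0.15 -0.16  0.07] twist [-0.    -0.    -0.005] t 7.625 q [ 0.35  0.84 -0.32  1.43  0.3   0.92  0.06] pos [ 673.7 -146.3   91.3]
[ 675.23275 -147.63075] 157.80284
```

Call:
apply_moves:
  moves:
    - {"linear":[-0.08,-0.16,0],"twist":[0,0,0]}
    - {"linear":[-0.08,-0.16,0.03],"twist":[0,0,0]}
    - {"linear":[-0.08,-0.16,0.06],"twist":[0,0,0]}
    - {"linear":[-0.08,-0.16,0.09],"twist":[0,0,0]}
    - {"linear":[-0.08,-0.16,0.09],"twist":[0,0,0]}

```text
time_s: 8.3
ee_pos: [672.2, -147.4, 90.7]
tool_rot: [[-0.107, 0.994, -0.0], [0.994, 0.107, -0.0], [-0.0, -0.0, -1.0]]
ft_force: [-1.2, -0.1, 0.5]
opening: 60.7
grasp_force: 26.8
```

Call:
apply_moves:
  moves:
    - {"linear":[0,0,0],"twist":[0,0,0]}
    - {"linear":[0,0,0],"twist":[0,0,0]}
    - {"linear":[0,0,0],"twist":[0,0,0]}
    - {"linear":[0,0,-0.1],"twist":[0,0,0]}
    - {"linear":[0,0,-0.5],"twist":[0,0,0]}
  grip: 8.5

```text
time_s: 8.93
ee_pos: [672.0, -147.3, 95.3]
tool_rot: [[-0.107, 0.994, -0.001], [0.994, 0.107, 0.0], [0.0, -0.001, -1.0]]
ft_force: [-0.5, 0.1, 0.3]
opening: 84.9
grasp_force: 0.0
```

Call:
apply_moves:
  moves:
    - {"linear":[0,0,-2],"twist":[0,0,0]}
    - {"linear":[0,0,-5],"twist":[0,0,0]}
    - {"linear":[0,0,-9],"twist":[0,0,0]}
    - {"linear":[0,0,-10],"twist":[0,0,0]}
    - {"linear":[0,-5,-10],"twist":[0,0,0]}

```text
time_s: 9.55
ee_pos: [625.2, -151.1, 196.8]
tool_rot: [[-0.109, 0.994, 0.006], [0.994, 0.109, 0.001], [0.0, 0.006, -1.0]]
ft_force: [-0.9, -0.5, 0.1]
opening: 84.7
grasp_force: 0.0
```

```bash
python3 - <<'E'
from ov import *
to(457,-164.5,120);s=shot('side');t=shot('top')
print([glass(ps,(671,-146),68,8)[0] for ps in((s,),(t,),(s,t))])
x,v=glass((s,),(671,-146),68,8)
a=ov(s,[(circ(*x,140,32),(0,0,255)),(circ(*x,68,28),(0,0,255)),(circ(670.3,-144.5,68,20),(0,255,0))],proj(s,(671,-147,100)),(38,50))
b=ov(t,[(circ(674.5,-145.6,68,20),(0,255,0)),(circ(674.5,-145.6,140,32),(0,0,255))],proj(t,(671,-146,100)),(40,50))
cv2.imwrite('pics/o3.png',np.hstack([a,b]))
for n,g in dict(C=(457,-164.5),B=(481,13)).items():  print(n,*[glass(ps,g)[0].round(1) for ps in((t,),(s,),(t,s))])
E
```

```text
lin cm [  0.5  -16.92   7.57] twist [ 0.006 -0.    -0.003] t 9.55 q [ 0.41  0.65 -0.36  1.49  0.25  1.04  0.1 ] pos [ 625.2 -151.1  196.8]
[array([ 669.945 , -146.4165]), array([ 665.6265, -144.0735]), array([ 667.36925, -143.2285 ])]
C [ 457.8 -163.2] [ 455.2 -165.8] [ 456.1 -165.3]
B [481.9  14.9] [479.5  12.2] [480.1  13.1]
```

View pics/o3.png

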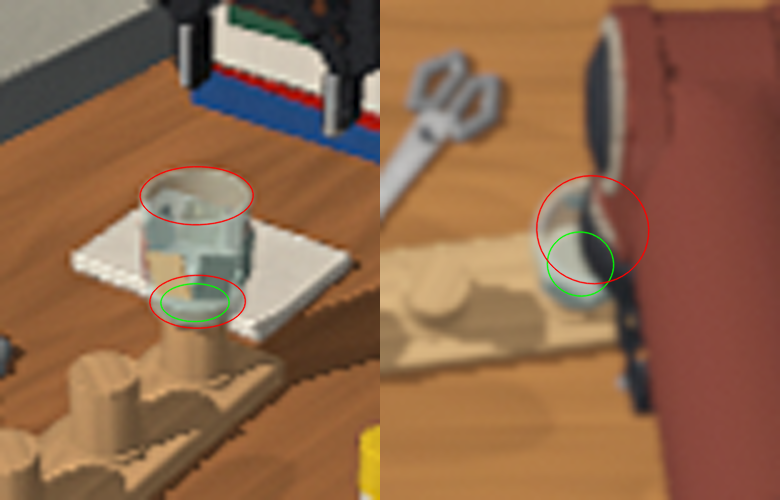

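Call:
apply_moves:
  moves:
    - {"linear":[0.2,-5.5,0],"twist":[0,0,0]}
    - {"linear":[0.4,-11,2],"twist":[0,0,0]}
    - {"linear":[0.5,-16,5],"twist":[0,0,0]}
    - {"linear":[0.5,-16.9,8],"twist":[0,0,0]}
    - {"linear":[0.5,-16.9,9],"twist":[0,0,0]}

```text
time_s: 10.28
ee_pos: [452.5, -165.9, 104.5]
tool_rot: [[-0.106, 0.994, -0.003], [0.994, 0.106, 0.0], [0.001, -0.003, -1.0]]
ft_force: [0.0, -0.4, 0.6]
opening: 85.1
grasp_force: 0.0
```

```bash
python3 -c "
from h import *
to(456.5,-164.4,20)"
```

```text
lin cm [0.1  0.43 8.45] twist [-0.003 -0.001 -0.006] t 10.275 q [ 0.53  0.56 -0.32  2.03  0.31  0.6   0.1 ] pos [ 452.5 -165.9  104.5]
```

Call:
apply_moves:
  moves:
    - {"linear":[0.1,0.2,3],"twist":[0,0,0]}
    - {"linear":[0.1,0.2,5.5],"twist":[0,0,0]}
    - {"linear":[0.1,0.2,7.5],"twist":[0,0,0]}
    - {"linear":[0.1,0.2,8.3],"twist":[0,0,0]}
    - {"linear":[0.1,0.2,8.3],"twist":[0,0,0]}

```text
time_s: 10.9
ee_pos: [456.9, -164.3, 22.5]
tool_rot: [[-0.107, 0.994, 0.001], [0.994, 0.107, 0.0], [-0.0, 0.001, -1.0]]
ft_force: [0.5, -0.0, 0.1]
opening: 84.9
grasp_force: 0.0
```

Call:
apply_moves:
  moves:
    - {"linear":[0,0,0],"twist":[0,0,0]}
    - {"linear":[0,0,0],"twist":[0,0,0]}
    - {"linear":[0,0,0],"twist":[0,0,0]}
    - {"linear":[0,0,0],"twist":[0,0,0]}
    - {"linear":[0,0,0],"twist":[0,0,0]}
  grip: 5.0

```text
time_s: 11.52
ee_pos: [456.5, -164.8, 23.4]
tool_rot: [[-0.107, 0.994, 0.002], [0.994, 0.107, -0.001], [-0.001, 0.002, -1.0]]
ft_force: [-0.3, 0.5, 6.2]
opening: 61.1
grasp_force: 25.1
```

Call:
apply_moves:
  moves:
    - {"linear":[0,0,-1.5],"twist":[0,0,0]}
    - {"linear":[0,0,-5],"twist":[0,0,0]}
    - {"linear":[0.4,1,-9],"twist":[0,0,0]}
    - {"linear":[2.3,6,-9],"twist":[0,0,0]}
    - {"linear":[4.3,11,-9],"twist":[0,0,0]}

```text
time_s: 12.15
ee_pos: [561.6, -110.5, 114.1]
tool_rot: [[-0.105, 0.995, 0.001], [0.995, 0.105, -0.001], [-0.001, 0.001, -1.0]]
ft_force: [0.9, -0.3, -1.2]
opening: 60.8
grasp_force: 26.4
```

Call:
apply_moves:
  moves:
    - {"linear":[2.0,5,0],"twist":[0,0,0]}
    - {"linear":[3.3,8.5,0],"twist":[0,0,0]}
    - {"linear":[4.1,10.6,0],"twist":[0,0,0]}
    - {"linear":[4.1,10.6,0],"twist":[0,0,0]}
    - {"linear":[4.1,10.6,0],"twist":[0,0,0]}

```text
time_s: 12.78
ee_pos: [660.2, -59.0, 112.4]
tool_rot: [[-0.106, 0.994, -0.002], [0.994, 0.106, -0.001], [-0.001, -0.002, -1.0]]
ft_force: [-0.2, 0.0, -0.7]
opening: 60.9
grasp_force: 26.5
```

Call:
apply_moves:
  moves:
    - {"linear":[0,0,0.4],"twist":[0,0,0]}
    - {"linear":[0,0,0.9],"twist":[0,0,0]}
    - {"linear":[0,0,1.3],"twist":[0,0,0]}
    - {"linear":[0,0,1.6],"twist":[0,0,0]}
    - {"linear":[0,0,1.6],"twist":[0,0,0]}

```text
time_s: 13.4
ee_pos: [661.4, -57.9, 96.0]
tool_rot: [[-0.107, 0.994, -0.001], [0.994, 0.107, 0.0], [0.0, -0.001, -1.0]]
ft_force: [-0.2, -0.5, -0.3]
opening: 60.8
grasp_force: 26.5
```

```bash
python3 - <<'E'
from h import *
to(662.5,-57.6,91.4);s=shot('side')
z=ctrl.get_obs()['ee_pos'][2]-23.4
print(z,glass((s,),(661,-57),z,8)[0],'pillar side 660.7,-57.0')
E
```

```text
lin cm [0.02 0.12 0.46] twist [-0.001 -0.    -0.005] t 13.4 q [ 0.23  0.79 -0.31  1.51  0.29  0.88 -0.07] pos [661.4 -57.9  96. ]
72.86331582508248 [662.06925 -58.14275] pillar side 660.7,-57.0
```

Call:
apply_moves:
  moves:
    - {"linear":[0.03,0,0.15],"twist":[0,0,0]}
    - {"linear":[0.03,0,0.25],"twist":[0,0,0]}
    - {"linear":[0.03,0,0.33],"twist":[0,0,0]}
    - {"linear":[0.03,0,0.38],"twist":[0,0,0]}
    - {"linear":[0.03,0,0.42],"twist":[0,0,0]}

```text
time_s: 14.08
ee_pos: [661.6, -57.6, 92.2]
tool_rot: [[-0.107, 0.994, -0.0], [0.994, 0.107, 0.0], [0.0, -0.0, -1.0]]
ft_force: [0.1, 0.3, -1.7]
opening: 61.0
grasp_force: 26.5
```

Call:
apply_moves:
  moves:
    - {"linear":[0,0,0.03],"twist":[0,0,0]}
    - {"linear":[0,0,0.06],"twist":[0,0,0]}
    - {"linear":[0,0,0.09],"twist":[0,0,0]}
    - {"linear":[0,0,0.11],"twist":[0,0,0]}
    - {"linear":[0,0,0.11],"twist":[0,0,0]}

```text
time_s: 14.7
ee_pos: [661.6, -57.6, 91.5]
tool_rot: [[-0.107, 0.994, 0.0], [0.994, 0.107, -0.0], [-0.0, 0.0, -1.0]]
ft_force: [-1.7, -0.7, 2.6]
opening: 60.8
grasp_force: 26.5
```

Call:
apply_moves:
  moves:
    - {"linear":[0,0,0],"twist":[0,0,0]}
    - {"linear":[0,0,0],"twist":[0,0,0]}
    - {"linear":[0,0,0],"twist":[0,0,0]}
    - {"linear":[0,0,-0.1],"twist":[0,0,0]}
    - {"linear":[0,0,-0.5],"twist":[0,0,0]}
  grip: 8.5

```text
time_s: 15.32
ee_pos: [661.4, -57.6, 96.1]
tool_rot: [[-0.107, 0.994, -0.001], [0.994, 0.107, 0.0], [0.0, -0.001, -1.0]]
ft_force: [-0.3, 0.6, -0.7]
opening: 85.0
grasp_force: 0.0
```

Call:
apply_moves:
  moves:
    - {"linear":[0,0,-2],"twist":[0,0,0]}
    - {"linear":[0,0,-5],"twist":[0,0,0]}
    - {"linear":[0,0,-9],"twist":[0,0,0]}
    - {"linear":[0,0,-10],"twist":[0,0,0]}
    - {"linear":[0,-5,-10],"twist":[0,0,0]}

```text
time_s: 15.95
ee_pos: [614.2, -61.9, 196.5]
tool_rot: [[-0.108, 0.994, 0.005], [0.994, 0.108, 0.001], [0.001, 0.005, -1.0]]
ft_force: [-0.1, -0.8, -0.1]
opening: 85.1
grasp_force: 0.0
```

```bash
python3 - <<'E'
from ov import *
to(480.7,13.5,105);s=shot('side');t=shot('top')
print([glass((s,),g,68,8)[0] for g in((661,-57),(671,-146))])
for n,g in dict(A=(467,103),B=(481,13)).items():  print(n,*[glass(ps,g)[0].round(1) for ps in((t,),(s,),(t,s))])
E
```

```text
lin cm [  8.93 -12.51   9.1 ] twist [ 0.005 -0.001 -0.004] t 15.95 q [ 0.28  0.62 -0.35  1.57  0.24  1.   -0.04] pos [614.2 -61.9 196.5]
[array([661.15925, -57.602  ]), array([ 670.2265 , -146.89575])]
A [468.6 103.5] [465.8 102.4] [466.9 102.3]
B [481.9  14.9] [479.6  12.4] [480.1  13.1]
```

Call:
apply_moves:
  moves:
    - {"linear":[3.5,-4.8,0],"twist":[0,0,0]}
    - {"linear":[7,-9.5,2],"twist":[0,0,0]}
    - {"linear":[8.9,-12.3,6],"twist":[0,0,0]}
    - {"linear":[8.9,-12.3,9],"twist":[0,0,0]}
    - {"linear":[8.9,-12.3,9],"twist":[0,0,0]}

```text
time_s: 16.68
ee_pos: [478.3, 12.3, 104.5]
tool_rot: [[-0.108, 0.994, -0.005], [0.994, 0.108, -0.0], [0.0, -0.005, -1.0]]
ft_force: [-0.0, 0.6, -0.3]
opening: 84.8
grasp_force: 0.0
```

```bash
python3 -c "
from h import *
to(480.7,13.5,20)"
```

```text
lin cm [0.09 0.29 8.44] twist [-0.005 -0.    -0.004] t 16.675 q [ 0.15  0.56 -0.32  2.04  0.3   0.59 -0.27] pos [478.3  12.3 104.5]
```

Call:
apply_moves:
  moves:
    - {"linear":[0.05,0.1,3],"twist":[0,0,0]}
    - {"linear":[0.05,0.1,5.5],"twist":[0,0,0]}
    - {"linear":[0.05,0.1,7.5],"twist":[0,0,0]}
    - {"linear":[0.05,0.1,8.3],"twist":[0,0,0]}
    - {"linear":[0.05,0.1,8.3],"twist":[0,0,0]}

```text
time_s: 17.3
ee_pos: [481.8, 12.9, 23.5]
tool_rot: [[-0.106, 0.994, 0.001], [0.994, 0.106, 0.0], [-0.0, 0.001, -1.0]]
ft_force: [0.9, -0.4, 0.3]
opening: 84.8
grasp_force: 0.0
```

Call:
apply_moves:
  moves:
    - {"linear":[0,0,0],"twist":[0,0,0]}
    - {"linear":[0,0,0],"twist":[0,0,0]}
    - {"linear":[0,0,0],"twist":[0,0,0]}
    - {"linear":[0,0,0],"twist":[0,0,0]}
    - {"linear":[0,0,0],"twist":[0,0,0]}
  grip: 5.0

```text
time_s: 17.92
ee_pos: [481.5, 13.0, 24.3]
tool_rot: [[-0.107, 0.994, 0.002], [0.994, 0.107, -0.0], [-0.0, 0.002, -1.0]]
ft_force: [-1.3, 0.4, 7.1]
opening: 63.2
grasp_force: 24.9
```

Call:
apply_moves:
  moves:
    - {"linear":[0,0,-1],"twist":[0,0,0]}
    - {"linear":[0,0,-3],"twist":[0,0,0]}
    - {"linear":[0,0,-6],"twist":[0,0,0]}
    - {"linear":[0,0,-9],"twist":[0,0,0]}
    - {"linear":[0,4.2,-9],"twist":[0,0,0]}

```text
time_s: 18.55
ee_pos: [521.7, 17.0, 115.9]
tool_rot: [[-0.107, 0.994, 0.001], [0.994, 0.107, -0.001], [-0.001, 0.001, -1.0]]
ft_force: [1.3, 0.4, -0.9]
opening: 63.4
grasp_force: 26.7
```

Call:
apply_moves:
  moves:
    - {"linear":[-0.1,5,0],"twist":[0,0,0]}
    - {"linear":[-0.2,10,0],"twist":[0,0,0]}
    - {"linear":[-0.2,13,0],"twist":[0,0,0]}
    - {"linear":[-0.2,13,0],"twist":[0,0,0]}
    - {"linear":[-0.2,13,0],"twist":[0,0,0]}

```text
time_s: 19.18
ee_pos: [651.0, 29.2, 113.0]
tool_rot: [[-0.107, 0.994, -0.002], [0.994, 0.107, -0.0], [0.0, -0.002, -1.0]]
ft_force: [0.5, -0.2, -1.6]
opening: 63.2
grasp_force: 26.8
```

Call:
apply_moves:
  moves:
    - {"linear":[0,0,0.4],"twist":[0,0,0]}
    - {"linear":[0,0,0.9],"twist":[0,0,0]}
    - {"linear":[0,0,1.3],"twist":[0,0,0]}
    - {"linear":[0,0,1.6],"twist":[0,0,0]}
    - {"linear":[0,0,1.6],"twist":[0,0,0]}

```text
time_s: 19.8
ee_pos: [652.0, 29.3, 96.8]
tool_rot: [[-0.107, 0.994, -0.001], [0.994, 0.107, -0.0], [0.0, -0.001, -1.0]]
ft_force: [-0.1, -0.4, -0.8]
opening: 63.4
grasp_force: 26.8
```

```bash
python3 - <<'E'
from h import *
to(652.8,29.4,92.3);s=shot('side','s4')
z=ctrl.get_obs()['ee_pos'][2]-24.3
print(z,glass((s,),(651,30),z,8)[0],'pillar side 651,30.5')
E
```

```text
lin cm [-0.    0.08  0.45] twist [-0.001 -0.    -0.005] t 19.8 q [ 0.1   0.78 -0.32  1.55  0.3   0.86 -0.22] pos [652.   29.3  96.8]
72.7127948645112 [654.3    28.245] pillar side 651,30.5
```

Call:
apply_moves:
  moves:
    - {"linear":[0,0.0,0.15],"twist":[0,0,0]}
    - {"linear":[0,0,0.25],"twist":[0,0,0]}
    - {"linear":[0,0,0.33],"twist":[0,0,0]}
    - {"linear":[0,0,0.38],"twist":[0,0,0]}
    - {"linear":[0,0,0.42],"twist":[0,0,0]}

```text
time_s: 20.48
ee_pos: [652.2, 29.4, 92.9]
tool_rot: [[-0.107, 0.994, 0.0], [0.994, 0.107, 0.0], [0.0, 0.0, -1.0]]
ft_force: [-0.1, -0.7, -1.4]
opening: 62.9
grasp_force: 26.8
```

```bash
python3 - <<'E'
from ov import *
s=shot('side')
x=glass((s,),(652,30),68,8)[0];print(x)
L=lambda x,z:[(circ(*x,z+72,32),(0,0,255)),(circ(*x,z,28),(0,0,255))]
a=ov(s,L(x,68)+[(circ(651,30.5,68,20),(0,255,0))],proj(s,(652,30,100)),(38,50))
b=ov(s,[(circ(660.7,-57,68,20),(0,255,0))]+L((661.2,-57.6),68),proj(s,(661,-57,100)),(38,50))
cv2.imwrite('pics/o5.png',np.hstack([a,b]))
E
```

```text
[655.38575  27.66925]
```

View pics/o5.png

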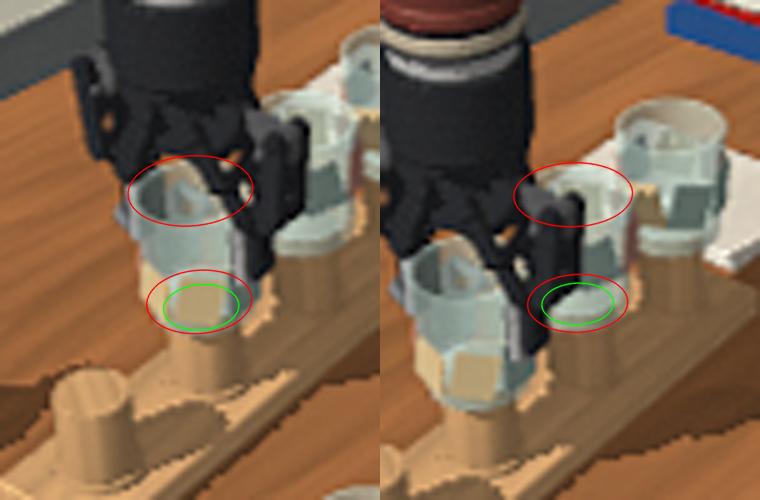

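Call:
apply_moves:
  moves:
    - {"linear":[0.05,-0.12,0.0],"twist":[0,0,0]}
    - {"linear":[0.05,-0.12,0.03],"twist":[0,0,0]}
    - {"linear":[0.05,-0.12,0.06],"twist":[0,0,0]}
    - {"linear":[0.05,-0.12,0.08],"twist":[0,0,0]}
    - {"linear":[0.05,-0.12,0.08],"twist":[0,0,0]}

```text
time_s: 21.15
ee_pos: [651.0, 29.8, 92.4]
tool_rot: [[-0.107, 0.994, 0.0], [0.994, 0.107, 0.0], [0.0, 0.0, -1.0]]
ft_force: [-1.4, -0.2, 0.5]
opening: 62.8
grasp_force: 26.9
```

Call:
apply_moves:
  moves:
    - {"linear":[0,0,0.02],"twist":[0,0,0]}
    - {"linear":[0,0,0.03],"twist":[0,0,0]}
    - {"linear":[0,0,0.03],"twist":[0,0,0]}
    - {"linear":[0,0,0.03],"twist":[0,0,0]}
    - {"linear":[0,0,0.03],"twist":[0,0,0]}

```text
time_s: 21.78
ee_pos: [651.0, 29.8, 92.3]
tool_rot: [[-0.107, 0.994, 0.0], [0.994, 0.107, 0.0], [0.0, 0.0, -1.0]]
ft_force: [-1.7, 0.2, 5.8]
opening: 63.1
grasp_force: 27.0
```

Call:
apply_moves:
  moves:
    - {"linear":[0,0,0],"twist":[0,0,0]}
    - {"linear":[0,0,0],"twist":[0,0,0]}
    - {"linear":[0,0,0],"twist":[0,0,0]}
    - {"linear":[0,0,-0.1],"twist":[0,0,0]}
    - {"linear":[0,0,-0.5],"twist":[0,0,0]}
  grip: 8.5

```text
time_s: 22.4
ee_pos: [650.8, 29.7, 96.7]
tool_rot: [[-0.107, 0.994, -0.001], [0.994, 0.107, 0.0], [0.0, -0.001, -1.0]]
ft_force: [-0.1, -0.3, -0.2]
opening: 85.3
grasp_force: 0.0
```

Call:
apply_moves:
  moves:
    - {"linear":[0,0,-2],"twist":[0,0,0]}
    - {"linear":[0,0,-5],"twist":[0,0,0]}
    - {"linear":[0,0,-9],"twist":[0,0,0]}
    - {"linear":[0,0,-10],"twist":[0,0,0]}
    - {"linear":[0,-5,-10],"twist":[0,0,0]}

```text
time_s: 23.02
ee_pos: [603.6, 25.0, 197.2]
tool_rot: [[-0.106, 0.994, 0.005], [0.994, 0.106, 0.002], [0.001, 0.005, -1.0]]
ft_force: [-0.7, -0.6, -0.6]
opening: 84.9
grasp_force: 0.0
```

```bash
python3 - <<'E'
from ov import *
to(467.2,103,105);s=shot('side');t=shot('top')
print([glass((s,),g,68,8)[0] for g in((651,30),(661,-57),(671,-146))])
for n,g in dict(A=(467,103)).items():  print(n,*[glass(ps,g)[0].round(1) for ps in((t,),(s,),(t,s))])
E
```

```text
lin cm [  9.19 -12.78   9.17] twist [ 0.005 -0.001 -0.005] t 23.025 q [ 0.14  0.6  -0.36  1.61  0.24  0.98 -0.19] pos [603.6  25.  197.2]
[array([649.455,  29.3  ]), array([661.4165, -60.545 ]), array([ 670.0185, -147.2635])]
A [468.6 103.4] [465.5 102.3] [466.9 102.2]
```

Call:
apply_moves:
  moves:
    - {"linear":[3.5,-4.8,0],"twist":[0,0,0]}
    - {"linear":[7,-9.5,2],"twist":[0,0,0]}
    - {"linear":[9.15,-12.55,6],"twist":[0,0,0]}
    - {"linear":[9.15,-12.55,9],"twist":[0,0,0]}
    - {"linear":[9.15,-12.55,9],"twist":[0,0,0]}

```text
time_s: 23.75
ee_pos: [465.0, 101.7, 105.1]
tool_rot: [[-0.108, 0.994, -0.005], [0.994, 0.108, -0.001], [-0.001, -0.005, -1.0]]
ft_force: [0.0, -0.1, 0.6]
opening: 84.9
grasp_force: 0.0
```

```bash
python3 -c "
from h import *
to(467.2,103,20)"
```

```text
lin cm [0.11 0.28 8.51] twist [-0.005  0.001 -0.004] t 23.75 q [-0.04  0.56 -0.32  2.04  0.31  0.59 -0.47] pos [465.  101.7 105.1]
```

Call:
apply_moves:
  moves:
    - {"linear":[0.05,0.05,3],"twist":[0,0,0]}
    - {"linear":[0.05,0.05,5.5],"twist":[0,0,0]}
    - {"linear":[0.05,0.05,7.5],"twist":[0,0,0]}
    - {"linear":[0.05,0.05,8.4],"twist":[0,0,0]}
    - {"linear":[0.05,0.05,8.4],"twist":[0,0,0]}

```text
time_s: 24.38
ee_pos: [467.9, 102.4, 23.1]
tool_rot: [[-0.106, 0.994, 0.001], [0.994, 0.106, 0.0], [-0.0, 0.001, -1.0]]
ft_force: [-1.6, -0.6, 0.2]
opening: 84.8
grasp_force: 0.0
```

Call:
apply_moves:
  moves:
    - {"linear":[0,0,0],"twist":[0,0,0]}
    - {"linear":[0,0,0],"twist":[0,0,0]}
    - {"linear":[0,0,0],"twist":[0,0,0]}
    - {"linear":[0,0,0],"twist":[0,0,0]}
    - {"linear":[0,0,0],"twist":[0,0,0]}
  grip: 5.0

```text
time_s: 25.0
ee_pos: [467.7, 102.7, 24.0]
tool_rot: [[-0.107, 0.994, 0.002], [0.994, 0.107, 0.0], [0.0, 0.002, -1.0]]
ft_force: [-1.8, -1.3, 6.7]
opening: 62.6
grasp_force: 25.0
```

Call:
apply_moves:
  moves:
    - {"linear":[0,0,-1],"twist":[0,0,0]}
    - {"linear":[0,0,-3],"twist":[0,0,0]}
    - {"linear":[0,0,-6],"twist":[0,0,0]}
    - {"linear":[0,0,-9],"twist":[0,0,0]}
    - {"linear":[-0.1,4.5,-9],"twist":[0,0,0]}

```text
time_s: 25.62
ee_pos: [510.6, 106.5, 115.6]
tool_rot: [[-0.109, 0.994, 0.001], [0.994, 0.109, -0.0], [-0.0, 0.001, -1.0]]
ft_force: [1.3, 0.6, -1.3]
opening: 63.0
grasp_force: 26.7
```

Call:
apply_moves:
  moves:
    - {"linear":[-0.1,5,0],"twist":[0,0,0]}
    - {"linear":[-0.2,10,0],"twist":[0,0,0]}
    - {"linear":[-0.3,13,0],"twist":[0,0,0]}
    - {"linear":[-0.3,13,0],"twist":[0,0,0]}
    - {"linear":[-0.3,13,0],"twist":[0,0,0]}

```text
time_s: 26.25
ee_pos: [640.3, 117.1, 112.7]
tool_rot: [[-0.107, 0.994, -0.002], [0.994, 0.107, -0.0], [0.0, -0.002, -1.0]]
ft_force: [0.4, 0.6, -0.9]
opening: 62.6
grasp_force: 26.8
```

Call:
apply_moves:
  moves:
    - {"linear":[0,0,0.4],"twist":[0,0,0]}
    - {"linear":[0,0,0.9],"twist":[0,0,0]}
    - {"linear":[0,0,1.3],"twist":[0,0,0]}
    - {"linear":[0,0,1.7],"twist":[0,0,0]}
    - {"linear":[0,0,1.85],"twist":[0,0,0]}

```text
time_s: 26.88
ee_pos: [641.3, 117.2, 93.9]
tool_rot: [[-0.107, 0.994, -0.001], [0.994, 0.107, -0.0], [-0.0, -0.001, -1.0]]
ft_force: [0.1, 0.4, -0.5]
opening: 62.6
grasp_force: 26.8
```

```bash
python3 - <<'E'
from h import *
to(643,117,92.0);s=shot('side','s6')
z=ctrl.get_obs()['ee_pos'][2]-24.0
print(z,glass((s,),(642,118),z,8)[0],'pillar side 641.3,118')
E
```

```text
lin cm [-0.04  0.16  0.19] twist [-0.001  0.    -0.005] t 26.875 q [-0.03  0.78 -0.33  1.55  0.31  0.86 -0.36] pos [641.3 117.2  93.9]
69.83776886757842 [643.45925 115.63075] pillar side 641.3,118
```

Call:
apply_moves:
  moves:
    - {"linear":[0.02,0.03,0.04],"twist":[0,0,0]}
    - {"linear":[0.02,0.03,0.08],"twist":[0,0,0]}
    - {"linear":[0.02,0.03,0.11],"twist":[0,0,0]}
    - {"linear":[0.02,0.03,0.14],"twist":[0,0,0]}
    - {"linear":[0.02,0.03,0.14],"twist":[0,0,0]}

```text
time_s: 27.55
ee_pos: [641.8, 117.5, 92.9]
tool_rot: [[-0.107, 0.994, -0.0], [0.994, 0.107, 0.0], [0.0, -0.0, -1.0]]
ft_force: [0.3, 0.3, -0.9]
opening: 62.6
grasp_force: 26.8
```

Call:
apply_moves:
  moves:
    - {"linear":[0,0,0.03],"twist":[0,0,0]}
    - {"linear":[0,0,0.05],"twist":[0,0,0]}
    - {"linear":[0,0,0.07],"twist":[0,0,0]}
    - {"linear":[0,0,0.09],"twist":[0,0,0]}
    - {"linear":[0,0,0.09],"twist":[0,0,0]}

```text
time_s: 28.18
ee_pos: [641.8, 117.5, 92.1]
tool_rot: [[-0.107, 0.994, 0.0], [0.994, 0.107, 0.0], [0.0, 0.0, -1.0]]
ft_force: [0.1, 0.1, -0.4]
opening: 63.1
grasp_force: 26.8
```

Call:
apply_moves:
  moves:
    - {"linear":[0,0,0.02],"twist":[0,0,0]}
    - {"linear":[0,0,0.04],"twist":[0,0,0]}
    - {"linear":[0,0,0.04],"twist":[0,0,0]}
    - {"linear":[0,0,0.04],"twist":[0,0,0]}
    - {"linear":[0,0,0.04],"twist":[0,0,0]}

```text
time_s: 28.8
ee_pos: [641.9, 117.6, 92.1]
tool_rot: [[-0.107, 0.994, 0.0], [0.994, 0.107, 0.0], [0.0, 0.0, -1.0]]
ft_force: [-1.4, -0.1, 4.3]
opening: 62.7
grasp_force: 26.9
```

Call:
apply_moves:
  moves:
    - {"linear":[0,0,0],"twist":[0,0,0]}
    - {"linear":[0,0,0],"twist":[0,0,0]}
    - {"linear":[0,0,0],"twist":[0,0,0]}
    - {"linear":[0,0,-0.1],"twist":[0,0,0]}
    - {"linear":[0,0,-0.5],"twist":[0,0,0]}
  grip: 8.5

```text
time_s: 29.42
ee_pos: [641.7, 117.4, 96.5]
tool_rot: [[-0.107, 0.994, -0.001], [0.994, 0.107, -0.0], [-0.0, -0.001, -1.0]]
ft_force: [1.0, -0.5, 0.2]
opening: 84.8
grasp_force: 0.0
```

Call:
apply_moves:
  moves:
    - {"linear":[0,0,-2],"twist":[0,0,0]}
    - {"linear":[0,0,-5],"twist":[0,0,0]}
    - {"linear":[0,0,-9],"twist":[0,0,0]}
    - {"linear":[0,-5,-12],"twist":[0,0,0]}
    - {"linear":[0,-11,-14],"twist":[0,0,0]}

```text
time_s: 30.05
ee_pos: [533.3, 106.2, 238.2]
tool_rot: [[-0.106, 0.994, 0.004], [0.994, 0.106, 0.001], [0.001, 0.004, -1.0]]
ft_force: [-0.1, 0.0, 0.8]
opening: 84.6
grasp_force: 0.0
```

Call:
apply_moves:
  moves:
    - {"linear":[0,-6,0],"twist":[0,0,0]}
    - {"linear":[0,-12,0],"twist":[0,0,0]}
    - {"linear":[0,-17,0],"twist":[0,0,0]}
    - {"linear":[0,-17,0],"twist":[0,0,0]}
    - {"linear":[0,-17,0],"twist":[0,0,0]}

```text
time_s: 30.68
ee_pos: [365.3, 87.9, 237.2]
tool_rot: [[-0.107, 0.994, 0.003], [0.994, 0.107, 0.001], [0.0, 0.003, -1.0]]
ft_force: [1.0, -0.0, 0.6]
opening: 85.0
grasp_force: 0.0
```

```bash
python3 - <<'E'
from ov import *
to(530,-509,250);s=shot('side','s7');t=shot('top','t7')
Q=[(641.3,118),(651,30.5),(660.7,-57),(670.3,-144.5)]
print([(glass((s,),g,68,8)[0]-g).round(1).tolist() for g in Q])
Qt=[(645.9,116.8),(655.5,29.4),(665,-58.1),(674.5,-145.6)]
print([(glass((t,),g,68,8)[0]-g).round(1).tolist() for g in Qt])
for n,z in(('brush_a',0),('brush_a_tip',5),('brush_a_end',5),('dial_grip',138)):
  for nm,p in(('t',t),('s',s)):
    for r in ctrl.place_of(p,n):
      if r['p']>.3: print(n,nm,round(r['p'],2),np.round(r['position'],1),at_z(p,r['position'],z)[:2].round(1))
d=proj(t,(531,-510,140));a=ov(t,[],d,(30,24),f=8)
d=proj(s,(531,-510,140));b=ov(s,[],d,(30,26),f=8)
c=cv2.resize(s['color'][150:340,150:350,::-1],(600,570))
cv2.imwrite('pics/o7.png',np.vstack([a[:, :],b]));cv2.imwrite('pics/o8.png',c)
E
```

```text
lin cm [-61.11  10.01  -1.27] twist [ 0.003 -0.    -0.005] t 30.675 q [ 0.09  0.21 -0.46  2.12  0.12  0.83 -0.34] pos [365.3  87.9 237.2]
[[-1.0, -0.8], [-2.1, -1.7], [0.4, -0.5], [-0.3, -1.7]]
[[-3.6, 1.9], [-3.5, 1.8], [-2.2, 2.4], [-1.1, 1.5]]
brush_a t 0.82 [200.8 231.2] [532.8 217. ]
brush_a t 0.46 [263.1 185.3] [676.4  23.5]
brush_a t 0.33 [318.3 179.9] [ 691.7 -151.9]
brush_a s 0.95 [217.5 295.4] [533.1 217.9]
brush_a s 0.79 [201.2 323.4] [498.5 296.1]
brush_a_tip t 0.69 [205.5 206.4] [609.8 203. ]
brush_a_tip s 0.94 [195.6 277.4] [613.4 217.5]
brush_a_end t 0.9 [194.8 248.1] [480.2 233.4]
brush_a_end s 0.61 [230.6 316.6] [460.7 242.7]
dial_grip t 0.66 [449.7 221.4] [ 527.3 -502.6]
dial_grip t 0.4 [430.2 242.2] [ 469.5 -442.5]
dial_grip s 0.47 [388.  136.1] [ 528.7 -508.9]
```

View pics/o7.png

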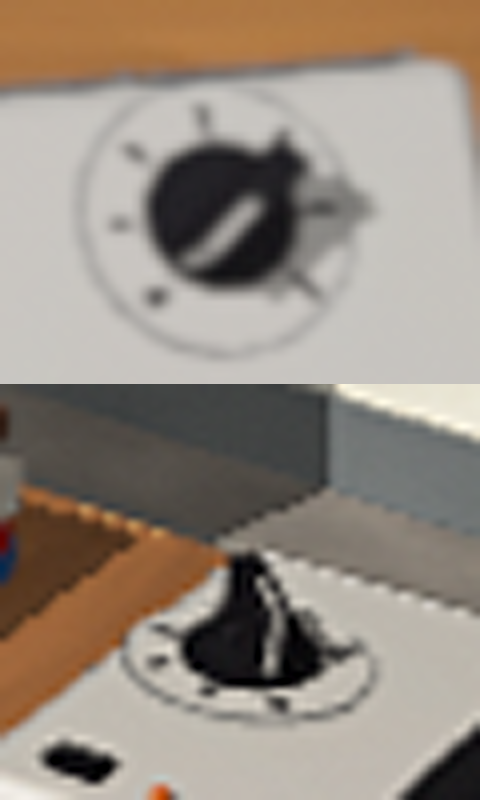

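View pics/o8.png

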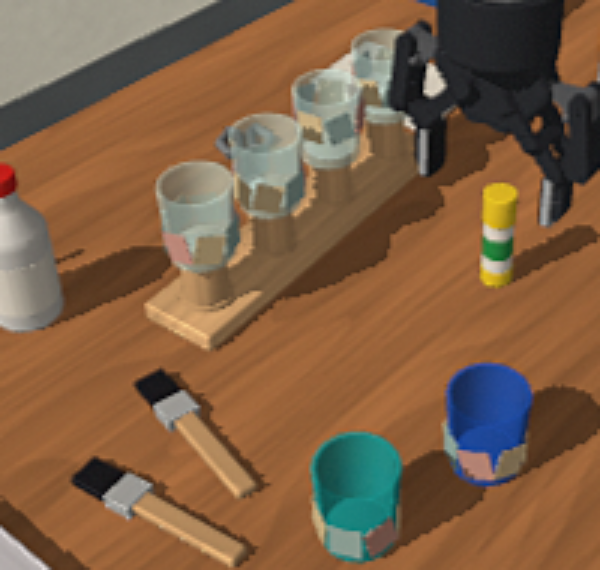

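All four glasses stand centred on their pillars. One brush has been nudged to about (533,217). The dial's dot is at lower left in the top view, which is its clockwise start, so mark 3 is at the top (+x), and the pointer is now near the dot. Next I'll fit the bar angle and axis.

```bash
cat >> h.py <<'E'
def barpts(x,y,a):
    return np.vstack([rect(x,y,a,148,52,14),rect(x,y,a,121,52,14)])
def dial(ps,x0,span=(6,6,.25)):
    return fit(lambda v:sum(score(p,P(p,rect(*v,148,52,14)))+score(p,P(p,circ(v[0],v[1],120,28))) for p in ps),x0,span,n=9)
def heater(ps,x0=(484,-483,.063)):
    return fit(lambda v:sum(score(p,P(p,rect(*v,112,190,250))) for p in ps),x0,[8,8,.06],n=9)
E
python3 - <<'E'
from ov import *
t=shot('top');s=shot('side')
for ps in((t,),(s,),(t,s)):
    print('dial',dial(ps,(529,-510,2.4))[0].round(3),'heater',heater(ps)[0].round(3))
a=dial((t,),(529,-510,2.4))[0];b=dial((s,),(529,-510,2.4))[0]
A=ov(t,[(rect(*a,148,52,14),(0,0,255)),(circ(*a[:2],120,28),(0,255,0)),(circ(*a[:2],112,38),(255,0,0))],proj(t,(531,-510,140)),(25,25),f=8)
B=ov(s,[(rect(*b,148,52,14),(0,0,255)),(circ(*b[:2],120,28),(0,255,0))],proj(s,(531,-510,140)),(25,25),f=8)
cv2.imwrite('pics/o9.png',np.hstack([A,B]))
E
```

```text
dial [ 531.842 -509.714    2.43 ] heater [ 4.85226e+02 -4.90253e+02  7.20000e-02]
dial [ 523.709 -509.366    2.538] heater [ 4.80945e+02 -4.81712e+02  7.00000e-02]
dial [ 525.962 -509.854    2.7  ] heater [ 4.83374e+02 -4.82926e+02  6.40000e-02]
```

View pics/o9.png

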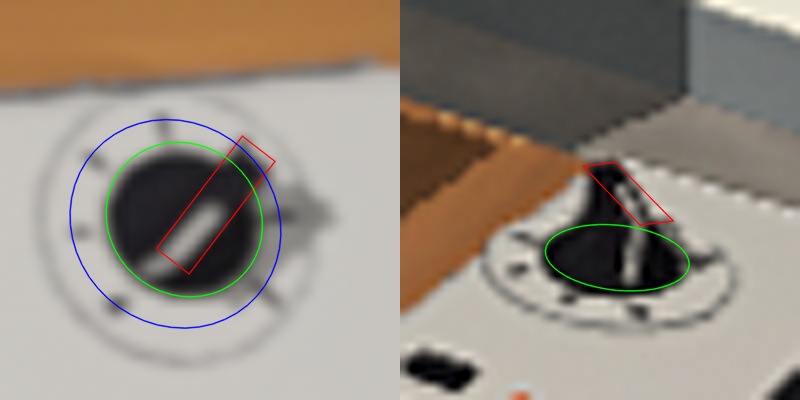

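Call:
apply_moves:
  moves:
    - {"linear":[-4,1,0],"twist":[0,0,0]}
    - {"linear":[-9.5,2,0],"twist":[0,0,0]}
    - {"linear":[-15,3,0],"twist":[0,0,0]}
    - {"linear":[-20.5,4,0],"twist":[0,0,0]}
    - {"linear":[-26,5,0],"twist":[0,0,0]}

```text
time_s: 31.9
ee_pos: [442.1, -167.3, 236.5]
tool_rot: [[-0.107, 0.994, 0.001], [0.994, 0.107, 0.0], [0.0, 0.001, -1.0]]
ft_force: [0.6, 0.1, 0.7]
opening: 84.5
grasp_force: 0.0
```

Call:
apply_moves:
  moves:
    - {"linear":[-5.5,1,0],"twist":[0,0,-0.15]}
    - {"linear":[-11,2,0],"twist":[0,0,-0.3]}
    - {"linear":[-16.5,3,0],"twist":[0,0,-0.45]}
    - {"linear":[-22,4,0],"twist":[0,0,-0.6]}
    - {"linear":[-27,4.8,0],"twist":[0,0,-0.75]}

```text
time_s: 32.52
ee_pos: [518.3, -431.1, 236.0]
tool_rot: [[-0.758, 0.652, -0.0], [0.652, 0.758, 0.0], [0.0, 0.0, -1.0]]
ft_force: [1.5, -0.6, 1.0]
opening: 85.0
grasp_force: 0.0
```

```bash
python3 -c "
from h import *
to(528.5,-509.6,180,.859)"
```

```text
lin cm [-5.89 -5.3   5.59] twist [ 0.    -0.     0.002] t 32.525 q [ 0.89  0.68 -0.44  1.33  0.29  1.19  1.29] pos [ 518.3 -431.1  236. ]
```

Call:
apply_moves:
  moves:
    - {"linear":[-3,-2.6,0],"twist":[0,0,0]}
    - {"linear":[-5.7,-5.2,1],"twist":[0,0,0]}
    - {"linear":[-5.7,-5.2,4],"twist":[0,0,0]}
    - {"linear":[-5.7,-5.2,5.6],"twist":[0,0,0]}
    - {"linear":[-5.7,-5.2,5.6],"twist":[0,0,0]}

```text
time_s: 33.15
ee_pos: [526.8, -504.2, 178.6]
tool_rot: [[-0.757, 0.654, -0.003], [0.654, 0.757, 0.003], [0.004, 0.0, -1.0]]
ft_force: [0.6, 0.3, -0.1]
opening: 85.0
grasp_force: 0.0
```

Call:
apply_moves:
  moves:
    - {"linear":[0,0,0],"twist":[0,0,0]}
    - {"linear":[0,0,0],"twist":[0,0,0]}
    - {"linear":[0,0,0],"twist":[0,0,0]}
    - {"linear":[0,0,0],"twist":[0,0,0]}
    - {"linear":[0,0,0],"twist":[0,0,0]}
  grip: 4.5

```text
time_s: 33.78
ee_pos: [527.3, -505.5, 180.5]
tool_rot: [[-0.756, 0.655, 0.0], [0.655, 0.756, -0.0], [-0.0, 0.0, -1.0]]
ft_force: [0.4, 0.1, -0.0]
opening: 45.2
grasp_force: 0.0
```

```bash
python3 -c "
from h import *
to(528.5,-509.6,125,.859)"
```

```text
lin cm [-0.36 -0.23  5.55] twist [ 0.     0.    -0.002] t 33.775 q [ 0.93  0.82 -0.42  1.2   0.33  1.18  1.37] pos [ 527.3 -505.5  180.5]
```

Call:
apply_moves:
  moves:
    - {"linear":[-0.36,-0.23,1.5],"twist":[0,0,0]}
    - {"linear":[-0.36,-0.23,3],"twist":[0,0,0]}
    - {"linear":[-0.36,-0.23,4.5],"twist":[0,0,0]}
    - {"linear":[-0.36,-0.23,5.3],"twist":[0,0,0]}
    - {"linear":[-0.36,-0.23,5.5],"twist":[0,0,0]}

```text
time_s: 34.4
ee_pos: [528.2, -509.3, 124.3]
tool_rot: [[-0.756, 0.655, -0.001], [0.655, 0.756, 0.001], [0.001, 0.0, -1.0]]
ft_force: [-0.5, 0.4, 0.3]
opening: 44.9
grasp_force: 0.0
```

Call:
apply_moves:
  moves:
    - {"linear":[0,0,0],"twist":[0,0,0]}
    - {"linear":[0,0,0],"twist":[0,0,0]}
    - {"linear":[0,0,0],"twist":[0,0,0]}
    - {"linear":[0,0,0],"twist":[0,0,0]}
    - {"linear":[0,0,0],"twist":[0,0,0]}
  grip: 1.0
  squeeze: 20

```text
time_s: 35.02
ee_pos: [529.3, -509.3, 126.2]
tool_rot: [[-0.756, 0.654, 0.002], [0.654, 0.756, -0.0], [-0.001, 0.001, -1.0]]
ft_force: [1.0, 1.7, 3.2]
opening: 13.7
grasp_force: 20.3
```

```bash
python3 -c "
from h import *
to(528.5,-509.6,125,.859);o=ctrl.get_obs();print(np.array(o['tool_rot']).T@o['ft_force'],o['moment'],o['opening'])"
```

```text
lin cm [ 0.04 -0.07  0.12] twist [ 0.001  0.001 -0.002] t 35.025 q [ 0.93  0.88 -0.4   1.24  0.35  1.09  1.35] pos [ 529.3 -509.3  126.2]
[ 0.3043988   1.9554026  -3.18764206] [ 0.32225027 -0.24664239 -0.11124903] 13.65450808616707
```

Call:
apply_moves:
  moves:
    - {"linear":[0,0,0],"twist":[0,0,0.118]}
    - {"linear":[0,0,0],"twist":[0,0,0.236]}
    - {"linear":[0,0,0],"twist":[0,0,0.354]}
    - {"linear":[0,0,0],"twist":[0,0,0.472]}
    - {"linear":[0,0,0],"twist":[0,0,0.59]}

```text
time_s: 35.65
ee_pos: [528.8, -509.6, 126.2]
tool_rot: [[-0.261, 0.965, 0.001], [0.965, 0.261, -0.0], [-0.001, 0.0, -1.0]]
ft_force: [0.1, 1.5, 2.4]
opening: 14.1
grasp_force: 19.6
```

```bash
python3 -c "
from h import *
to(528.5,-509.6,125,-1.503);o=ctrl.get_obs();print(np.array(o['tool_rot']).T@o['ft_force'],o['moment'],o['opening'])"
```

```text
lin cm [ 0.   -0.03  0.12] twist [ 1.000e-03 -0.000e+00  1.767e+00] t 35.65 q [ 0.86  0.86 -0.25  1.25  0.22  1.06  0.85] pos [ 528.8 -509.6  126.2]
[ 1.39832974  0.45227039 -2.39902939] [ 0.24731052 -0.04763502  0.04428775] 14.090693923818986
```

Turning with little force; I'll continue.

Call:
apply_moves:
  moves:
    - {"linear":[0,0,0],"twist":[0,0,0.118]}
    - {"linear":[0,0,0],"twist":[0,0,0.236]}
    - {"linear":[0,0,0],"twist":[0,0,0.354]}
    - {"linear":[0,0,0],"twist":[0,0,0.472]}
    - {"linear":[0,0,0],"twist":[0,0,0.59]}

```text
time_s: 36.28
ee_pos: [528.2, -509.6, 126.2]
tool_rot: [[0.32, 0.947, -0.001], [0.947, -0.32, -0.0], [-0.0, -0.001, -1.0]]
ft_force: [-0.9, 1.6, 4.1]
opening: 13.7
grasp_force: 19.7
```

Call:
apply_moves:
  moves:
    - {"linear":[0,0,0],"twist":[0,0,0.118]}
    - {"linear":[0,0,0],"twist":[0,0,0.236]}
    - {"linear":[0,0,0],"twist":[0,0,0.354]}
    - {"linear":[0,0,0],"twist":[0,0,0.472]}
    - {"linear":[0,0,0],"twist":[0,0,0.59]}

```text
time_s: 36.9
ee_pos: [527.6, -509.2, 126.2]
tool_rot: [[0.793, 0.609, -0.002], [0.609, -0.793, 0.001], [-0.001, -0.002, -1.0]]
ft_force: [-2.0, 2.4, 4.3]
opening: 13.7
grasp_force: 19.8
```

```bash
python3 -c "
from h import *
to(528.5,-509.6,125,-1.503);o=ctrl.get_obs();print(np.array(o['tool_rot']).T@o['ft_force'],o['moment'],o['opening'])"
```

```text
lin cm [0.05 0.08 0.12] twist [-0.002  0.001  0.587] t 36.9 q [ 0.71  0.85  0.05  1.25 -0.04  1.04 -0.15] pos [ 527.6 -509.2  126.2]
[-0.11288358 -3.16601584 -4.31620906] [0.51428263 0.34327749 0.11668067] 13.699739921148955
```

Call:
apply_moves:
  moves:
    - {"linear":[0,0,0],"twist":[0,0,0.15]}
    - {"linear":[0,0,0],"twist":[0,0,0.3]}
    - {"linear":[0,0,0],"twist":[0,0,0.45]}
    - {"linear":[0,0,0],"twist":[0,0,0.59]}
    - {"linear":[0,0,0],"twist":[0,0,0.59]}

```text
time_s: 37.52
ee_pos: [527.4, -508.6, 126.2]
tool_rot: [[0.998, 0.067, -0.003], [0.067, -0.998, 0.002], [-0.003, -0.002, -1.0]]
ft_force: [-2.0, 3.1, 4.9]
opening: 13.8
grasp_force: 20.0
```

Call:
apply_moves:
  moves:
    - {"linear":[0,0,0],"twist":[0,0,0]}
    - {"linear":[0,0,0],"twist":[0,0,0]}
    - {"linear":[0,0,0],"twist":[0,0,0]}
    - {"linear":[0,0,0],"twist":[0,0,0]}
    - {"linear":[0,0,0],"twist":[0,0,0]}
  grip: 6.0

```text
time_s: 38.15
ee_pos: [528.4, -509.6, 125.2]
tool_rot: [[0.998, 0.068, -0.0], [0.068, -0.998, 0.0], [-0.0, -0.0, -1.0]]
ft_force: [-0.1, 0.0, 0.6]
opening: 60.2
grasp_force: 0.0
```

Call:
apply_moves:
  moves:
    - {"linear":[0,0,-2],"twist":[0,0,0]}
    - {"linear":[0,0,-6],"twist":[0,0,0]}
    - {"linear":[0,0,-11],"twist":[0,0,0]}
    - {"linear":[-5,0,-12],"twist":[0,0,0]}
    - {"linear":[-10,0,-12],"twist":[0,0,0]}

```text
time_s: 38.78
ee_pos: [428.3, -517.1, 247.2]
tool_rot: [[0.998, 0.069, 0.002], [0.069, -0.998, -0.003], [0.002, 0.004, -1.0]]
ft_force: [-1.3, -0.6, 0.1]
opening: 59.8
grasp_force: 0.0
```

Call:
apply_moves:
  moves:
    - {"linear":[-5,-5,0],"twist":[0,0,0]}
    - {"linear":[-8,-10,0],"twist":[0,0,0]}
    - {"linear":[-8,-16,0],"twist":[0,0,0]}
    - {"linear":[-8,-21,0],"twist":[0,0,0]}
    - {"linear":[-8,-21,0],"twist":[0,0,0]}

```text
time_s: 39.4
ee_pos: [334.7, -308.2, 245.7]
tool_rot: [[0.997, 0.074, 0.0], [0.074, -0.997, 0.003], [0.0, -0.003, -1.0]]
ft_force: [-0.1, -0.5, -0.6]
opening: 60.1
grasp_force: 0.0
```

```bash
python3 - <<'E'
from ov import *
t=shot('top');s=shot('side')
o=ctrl.get_obs();print(o['ee_pos'],o['joint_positions'])
for ps in((t,),(s,)):
    print('dial',dial(ps,(529,-510,.065))[0].round(3),'heater',heater(ps)[0].round(3))
A=ov(t,[(rect(530,-509.5,.067,148,52,14),(0,0,255))],proj(t,(531,-510,140)),(25,25),f=8)
B=ov(s,[],proj(s,(531,-510,140)),(25,25),f=8)
cv2.imwrite('pics/o10.png',np.hstack([A,B]))
for n,z in(('brush_a',0),('brush_a_tip',5),('brush_a_end',5)):
  for nm,p in(('t',t),('s',s)):
    for r in ctrl.place_of(p,n):
      if r['p']>.3: print(n,nm,round(r['p'],2),np.round(r['position'],1),at_z(p,r['position'],z)[:2].round(1))
E
```

```text
[ 335.02205255 -312.81844465  246.00609042] [ 0.53053532  0.30627737  0.22768085  1.93605398 -0.08619651  0.90642751
 -0.70132214]
dial [ 5.30555e+02 -5.11961e+02 -3.90000e-02] heater [ 4.85669e+02 -4.89369e+02  6.00000e-02]
dial [ 5.25743e+02 -5.08068e+02  3.87000e-01] heater [ 4.81214e+02 -4.81257e+02  7.40000e-02]
brush_a t 0.64 [175.5 240.7] [504.6 293.8]
brush_a s 0.91 [200.8 322.9] [500.2 295.8]
brush_a s 0.66 [216.6 294.8] [536.1 218.1]
brush_a_tip t 0.86 [202.1 204.2] [617.  213.6]
brush_a_tip t 0.67 [288.3 184.2] [677.6 -56.1]
brush_a_tip s 0.61 [197.9 277.1] [609.9 213.1]
brush_a_end t 0.87 [194.1 248.4] [479.3 235.5]
brush_a_end s 0.6 [231.5 313.4] [465.8 235.2]
```

View pics/o10.png

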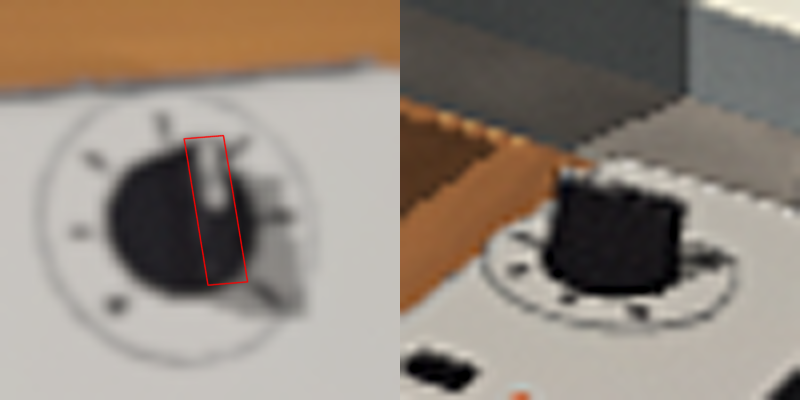

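```bash
cat >> h.py <<'E'
def brush(ps,x0,span=(8,8,.12)):
    def f(v):
        x,y,a=v;c,s=np.cos(a),np.sin(a);m=lambda b:(x+c*b,y+s*b,a)
        return sum(score(p,P(p,rect(*m(-28),10,94,18)))+score(p,P(p,rect(*m(31),12,24,28)))*.7 for p in ps)
    return fit(f,x0,span,n=9)
E
python3 - <<'E'
from ov import *
t=shot('top');s=shot('side');im=[]
for g in((503,295,-.1),(537,220,-.16)):
    for ps in((t,),(s,),(t,s)): print(brush(ps,g)[0].round(3))
    v=brush((t,s),g)[0];c,sn=np.cos(v[2]),np.sin(v[2])
    im.append(ov(t,[(rect(v[0]-28*c,v[1]-28*sn,v[2],10,94,18),(0,0,255)),(rect(v[0]+31*c,v[1]+31*sn,v[2],12,24,28),(0,255,0))],proj(t,v[:2].tolist()+[5]),(24,40),f=7))
cv2.imwrite('pics/o11.png',np.hstack(im));to(536,218,120,-1.73)
E
```

```text
[5.01245e+02 2.90865e+02 8.20000e-02]
[4.97931e+02 2.88804e+02 7.40000e-02]
[4.98988e+02 2.91686e+02 8.20000e-02]
[ 5.39331e+02  2.22455e+02 -1.92000e-01]
[ 5.36545e+02  2.24404e+02 -1.78000e-01]
[ 5.37541e+02  2.23926e+02 -1.79000e-01]
lin cm [ 23.65 -51.63  12.51] twist [0.    0.    0.226] t 39.9 q [ 0.53  0.31  0.23  1.94 -0.09  0.91 -0.7 ] pos [ 334.5 -312.9  245.2]
```

View pics/o11.png

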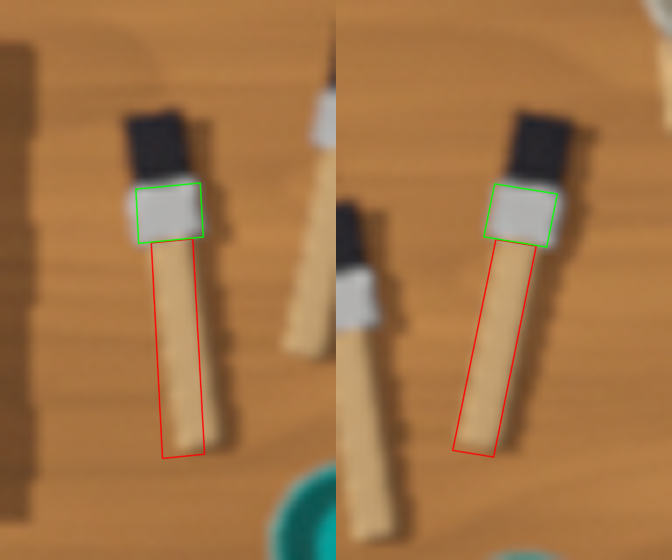

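Call:
apply_moves:
  moves:
    - {"linear":[2,-5,0],"twist":[0,0,0]}
    - {"linear":[4.4,-10.5,0],"twist":[0,0,0]}
    - {"linear":[6.8,-16,0],"twist":[0,0,0]}
    - {"linear":[9.2,-21.5,0],"twist":[0,0,0]}
    - {"linear":[11.6,-27,0],"twist":[0,0,0]}
  grip: 4.5

```text
time_s: 40.52
ee_pos: [432.9, -33.5, 245.6]
tool_rot: [[0.998, 0.067, 0.001], [0.067, -0.998, -0.0], [0.001, 0.0, -1.0]]
ft_force: [0.4, -0.5, 0.1]
opening: 45.1
grasp_force: 0.0
```

Call:
apply_moves:
  moves:
    - {"linear":[2.5,-5.5,0],"twist":[0,0,0.08]}
    - {"linear":[5,-11,0],"twist":[0,0,0.16]}
    - {"linear":[7.5,-16.5,0],"twist":[0,0,0.24]}
    - {"linear":[10,-21.5,0],"twist":[0,0,0.24]}
    - {"linear":[11.8,-24.5,4],"twist":[0,0,0.24]}

```text
time_s: 41.15
ee_pos: [536.2, 222.1, 207.5]
tool_rot: [[0.986, -0.168, 0.008], [-0.168, -0.986, 0.005], [0.007, -0.006, -1.0]]
ft_force: [0.4, -0.7, -0.5]
opening: 45.0
grasp_force: 0.0
```

```bash
python3 - <<'E'
from h import *
to(537.5,223.9,60,-1.751)
t=shot('top');s=shot('side')
for ps in((t,),(s,),(t,s)): print(brush(ps,(500,292,.15))[0].round(3))
E
```

```text
lin cm [-1.000e-02 -1.100e-01  1.475e+01] twist [-0.006 -0.007  0.012] t 41.15 q [-0.47  0.53  0.07  1.67 -0.04  0.93 -2.13] pos [536.2 222.1 207.5]
[ 4.92653e+02  3.00528e+02 -3.20000e-02]
[4.97262e+02 2.94245e+02 1.67000e-01]
[4.96210e+02 2.94159e+02 1.61000e-01]
```

Call:
apply_moves:
  moves:
    - {"linear":[0,0,4],"twist":[0,0,0.01]}
    - {"linear":[0,0,9],"twist":[0,0,0.01]}
    - {"linear":[0,0,13],"twist":[0,0,0.01]}
    - {"linear":[0,0,14.5],"twist":[0,0,0.01]}
    - {"linear":[0,0,14.5],"twist":[0,0,0.01]}

```text
time_s: 41.88
ee_pos: [533.4, 216.7, 60.4]
tool_rot: [[0.983, -0.182, -0.001], [-0.182, -0.983, -0.001], [-0.001, 0.001, -1.0]]
ft_force: [-0.5, -0.3, 0.2]
opening: 45.3
grasp_force: 0.0
```

```bash
python3 - <<'E'
from h import *
to(537.5,223.9,2.5,-1.751)
E
```

```text
lin cm [ 0.28 -0.79  5.79] twist [ 0.001  0.001 -0.003] t 41.875 q [-0.46  0.72  0.05  1.81 -0.06  0.61 -2.12] pos [533.4 216.7  60.4]
```

Call:
apply_moves:
  moves:
    - {"linear":[0.28,-0.75,1],"twist":[0,0,0]}
    - {"linear":[0.28,-0.75,3],"twist":[0,0,0]}
    - {"linear":[0.28,-0.75,4.7],"twist":[0,0,0]}
    - {"linear":[0.28,-0.75,5.4],"twist":[0,0,0]}
    - {"linear":[0.28,-0.75,5.6],"twist":[0,0,0]}

```text
time_s: 42.5
ee_pos: [537.4, 224.3, 4.2]
tool_rot: [[0.983, -0.181, -0.0], [-0.181, -0.983, -0.0], [-0.0, 0.0, -1.0]]
ft_force: [-0.7, -0.0, -0.2]
opening: 45.4
grasp_force: 0.0
```

Call:
apply_moves:
  moves:
    - {"linear":[0,0,0],"twist":[0,0,0]}
    - {"linear":[0,0,0],"twist":[0,0,0]}
    - {"linear":[0,0,0],"twist":[0,0,0]}
    - {"linear":[0,0,0],"twist":[0,0,0]}
    - {"linear":[0,0,0],"twist":[0,0,0]}
  grip: 1.0
  squeeze: 30

```text
time_s: 43.12
ee_pos: [537.8, 224.4, 5.0]
tool_rot: [[0.983, -0.181, 0.001], [-0.181, -0.983, 0.001], [0.001, -0.001, -1.0]]
ft_force: [-1.9, 0.2, 5.7]
opening: 16.7
grasp_force: 30.8
```

Call:
apply_moves:
  moves:
    - {"linear":[0,0,-1.5],"twist":[0,0,0]}
    - {"linear":[0,0,-5],"twist":[0,0,0]}
    - {"linear":[-0.8,-2.5,-8],"twist":[0,0,0]}
    - {"linear":[-2.4,-7,-8],"twist":[0,0,0]}
    - {"linear":[-4,-12,-8],"twist":[0,0,0]}

```text
time_s: 43.75
ee_pos: [520.0, 350.1, 85.8]
tool_rot: [[0.983, -0.183, 0.001], [-0.183, -0.983, 0.0], [0.001, -0.0, -1.0]]
ft_force: [1.1, 0.2, -0.4]
opening: 16.6
grasp_force: 30.3
```

Call:
apply_moves:
  moves:
    - {"linear":[-1.6,-5,0],"twist":[0,0,-0.07]}
    - {"linear":[-3.2,-9.5,0],"twist":[0,0,-0.14]}
    - {"linear":[-4,-11.75,0],"twist":[0,0,-0.217]}
    - {"linear":[-4,-11.75,0],"twist":[0,0,-0.217]}
    - {"linear":[-4,-11.75,0],"twist":[0,0,-0.217]}

```text
time_s: 44.38
ee_pos: [502.5, 470.0, 84.5]
tool_rot: [[0.999, 0.032, 0.0], [0.032, -0.999, -0.002], [0.0, 0.002, -1.0]]
ft_force: [0.5, -0.6, 0.0]
opening: 16.5
grasp_force: 30.3
```

```bash
python3 - <<'E'
from h import *
to(502.6,472.5,9,-1.536)
s=shot('side');o=ctrl.get_obs();print(o['opening'],o['grasp_force'])
cv2.imwrite('pics/o12.png',cv2.resize(s['color'][220:420,60:300,::-1],(720,600)))
E
```

```text
lin cm [ 0.01 -0.27  7.55] twist [ 0.002 -0.    -0.003] t 44.375 q [-0.81  0.82  0.04  1.45 -0.04  0.87 -2.29] pos [502.5 470.   84.5]
16.566546691834763 30.256771445274353
```

View pics/o12.png

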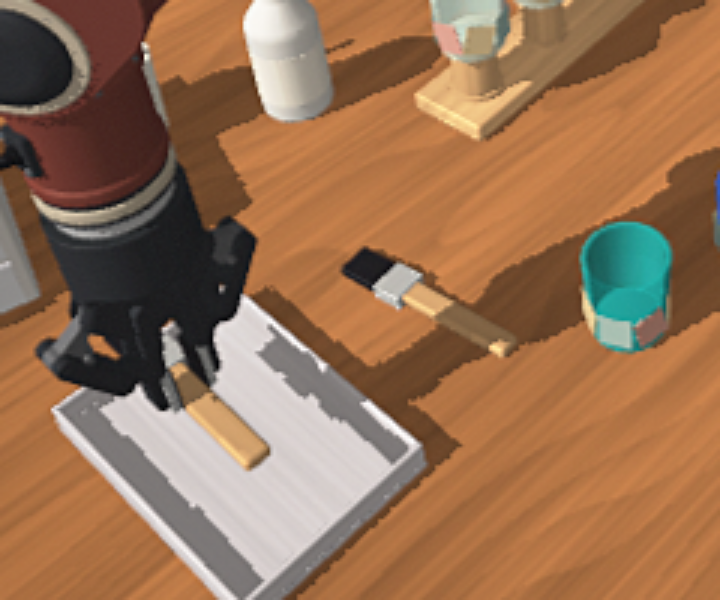

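The brush is held level over the tray, with its handle end near (255,455). Lowering it now.

Call:
apply_moves:
  moves:
    - {"linear":[0,-0.15,2],"twist":[0,0,0]}
    - {"linear":[0,-0.15,4.5],"twist":[0,0,0]}
    - {"linear":[0,-0.15,6.3],"twist":[0,0,0]}
    - {"linear":[0,-0.15,7.1],"twist":[0,0,0]}
    - {"linear":[0,-0.15,7.4],"twist":[0,0,0]}

```text
time_s: 45.05
ee_pos: [501.7, 473.6, 9.9]
tool_rot: [[0.999, 0.034, -0.0], [0.034, -0.999, -0.0], [-0.0, 0.0, -1.0]]
ft_force: [-0.3, 0.1, -0.3]
opening: 16.5
grasp_force: 30.3
```

Call:
apply_moves:
  moves:
    - {"linear":[0,0,0],"twist":[0,0,0]}
    - {"linear":[0,0,0.05],"twist":[0,0,0]}
    - {"linear":[0,0,0.08],"twist":[0,0,0]}
    - {"linear":[0,0,0.08],"twist":[0,0,0]}
    - {"linear":[0,0,0.08],"twist":[0,0,0]}

```text
time_s: 45.68
ee_pos: [501.7, 473.9, 9.8]
tool_rot: [[0.999, 0.035, 0.0], [0.035, -0.999, 0.0], [0.0, -0.0, -1.0]]
ft_force: [0.0, -0.3, -0.3]
opening: 16.8
grasp_force: 30.3
```

Call:
apply_moves:
  moves:
    - {"linear":[0,0,0],"twist":[0,0,0]}
    - {"linear":[0,0,0],"twist":[0,0,0]}
    - {"linear":[0,0,0],"twist":[0,0,0]}
    - {"linear":[0,0,-2],"twist":[0,0,0]}
    - {"linear":[0,0,-6],"twist":[0,0,0]}
  grip: 3.5

```text
time_s: 46.3
ee_pos: [500.8, 473.1, 69.6]
tool_rot: [[0.999, 0.035, -0.002], [0.035, -0.999, -0.002], [-0.003, 0.002, -1.0]]
ft_force: [0.4, 0.7, 0.2]
opening: 35.3
grasp_force: 0.0
```

Call:
apply_moves:
  moves:
    - {"linear":[0,0,-6],"twist":[0,0,0]}
    - {"linear":[-3,3,-10],"twist":[0,0,0]}
    - {"linear":[-7,6,-12],"twist":[0,0,0]}
    - {"linear":[-12,6,-12],"twist":[0,0,0]}
    - {"linear":[-12,6,-12],"twist":[0,0,0]}
  grip: 4.5

```text
time_s: 46.92
ee_pos: [379.3, 410.6, 191.8]
tool_rot: [[0.999, 0.04, -0.002], [0.04, -0.999, 0.002], [-0.002, -0.002, -1.0]]
ft_force: [0.4, 0.1, -0.2]
opening: 45.0
grasp_force: 0.0
```

```bash
python3 - <<'E'
from ov import *
t=shot('top');s=shot('side');im=[]
for ps in((t,),(s,),(t,s)): print(brush(ps,(500,293,.15))[0].round(3),brush(ps,(502,473,.035))[0].round(3))
for v in(brush((t,s),(500,293,.15))[0],brush((s,),(502,473,.035))[0]):
    c,sn=np.cos(v[2]),np.sin(v[2])
    for p in(t,s): im.append(cv2.resize(ov(p,[(rect(v[0]-28*c,v[1]-28*sn,v[2],10,94,18),(0,0,255)),(rect(v[0]+31*c,v[1]+31*sn,v[2],12,24,28),(0,255,0))],proj(p,v[:2].tolist()+[5]),(32,40),f=6),(384,290)))
cv2.imwrite('pics/o13.png',np.vstack([np.hstack(im[:2]),np.hstack(im[2:])]));to(499,292,60,-1.43)
E
```

```text
[5.01374e+02 2.91700e+02 1.71000e-01] [5.03300e+02 4.71969e+02 1.94000e-01]
[4.96331e+02 2.91455e+02 1.10000e-01] [5.0449e+02 4.7349e+02 2.3000e-02]
[4.99129e+02 2.91774e+02 1.45000e-01] [5.04318e+02 4.73455e+02 2.60000e-02]
lin cm [11.03 12.26 13.12] twist [-0.002 -0.002 -0.105] t 47.025 q [-0.88  0.52  0.04  1.74 -0.03  0.88 -2.37] pos [384.1 410.3 191.2]
```

View pics/o13.png

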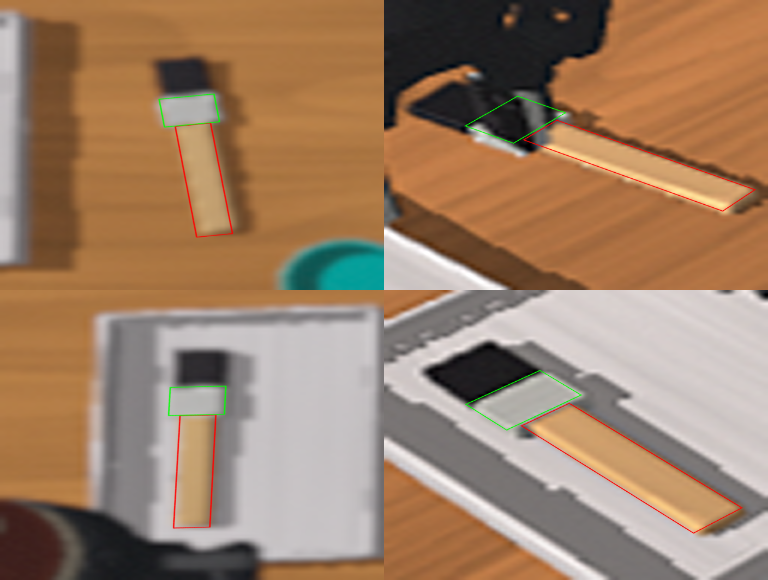

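Call:
apply_moves:
  moves:
    - {"linear":[4,4.5,0],"twist":[0,0,-0.06]}
    - {"linear":[8,9,3],"twist":[0,0,-0.114]}
    - {"linear":[11,12.2,8],"twist":[0,0,-0.114]}
    - {"linear":[11,12.2,12],"twist":[0,0,-0.114]}
    - {"linear":[11,12.2,13],"twist":[0,0,-0.114]}

```text
time_s: 47.65
ee_pos: [498.3, 289.0, 56.8]
tool_rot: [[0.989, 0.145, -0.004], [0.145, -0.989, -0.004], [-0.004, 0.003, -1.0]]
ft_force: [-0.6, 0.6, 0.2]
opening: 45.0
grasp_force: 0.0
```

Call:
apply_moves:
  moves:
    - {"linear":[0,0,0],"twist":[0,0,0]}
    - {"linear":[0,0,0],"twist":[0,0,0]}
    - {"linear":[0,0,0],"twist":[0,0,0]}
    - {"linear":[0,0,0],"twist":[0,0,0]}
    - {"linear":[0,0,0],"twist":[0,0,0]}

```text
time_s: 48.28
ee_pos: [498.1, 291.8, 60.1]
tool_rot: [[0.989, 0.149, 0.001], [0.149, -0.989, 0.0], [0.001, -0.0, -1.0]]
ft_force: [0.1, -0.5, -0.6]
opening: 44.9
grasp_force: 0.0
```

```bash
python3 - <<'E'
from h import *
to(499.1,291.8,4,-1.421)
E
```

```text
lin cm [0.1  0.02 5.61] twist [-0.    -0.001 -0.001] t 48.275 q [-0.57  0.72  0.01  1.81 -0.01  0.61 -1.98] pos [498.1 291.8  60.1]
```

Call:
apply_moves:
  moves:
    - {"linear":[0.1,0,1],"twist":[0,0,0]}
    - {"linear":[0.1,0,3],"twist":[0,0,0]}
    - {"linear":[0.1,0,4.6],"twist":[0,0,0]}
    - {"linear":[0.1,0,5.3],"twist":[0,0,0]}
    - {"linear":[0.1,0,5.6],"twist":[0,0,0]}

```text
time_s: 48.9
ee_pos: [498.8, 291.7, 3.0]
tool_rot: [[0.989, 0.148, -0.001], [0.148, -0.989, -0.0], [-0.001, 0.0, -1.0]]
ft_force: [-0.3, 0.1, 0.5]
opening: 45.0
grasp_force: 0.0
```

Call:
apply_moves:
  moves:
    - {"linear":[0,0,0],"twist":[0,0,0]}
    - {"linear":[0,0,0],"twist":[0,0,0]}
    - {"linear":[0,0,0],"twist":[0,0,0]}
    - {"linear":[0,0,0],"twist":[0,0,0]}
    - {"linear":[0,0,0],"twist":[0,0,0]}
  grip: 1.0

```text
time_s: 49.52
ee_pos: [499.3, 292.0, 4.2]
tool_rot: [[0.989, 0.148, 0.001], [0.148, -0.989, 0.001], [0.001, -0.001, -1.0]]
ft_force: [-0.3, 0.3, 3.2]
opening: 17.3
grasp_force: 31.1
```

Call:
apply_moves:
  moves:
    - {"linear":[0,0,-1.5],"twist":[0,0,0]}
    - {"linear":[0,0,-5],"twist":[0,0,0]}
    - {"linear":[0.4,-2.5,-8],"twist":[0,0,0]}
    - {"linear":[1.3,-7,-8],"twist":[0,0,0]}
    - {"linear":[2.5,-12.8,-8],"twist":[0,0,0.1]}

```text
time_s: 50.15
ee_pos: [506.0, 421.3, 85.3]
tool_rot: [[0.999, 0.043, 0.001], [0.043, -0.999, -0.001], [0.001, 0.001, -1.0]]
ft_force: [1.6, 0.8, -1.7]
opening: 17.1
grasp_force: 30.7
```

Call:
apply_moves:
  moves:
    - {"linear":[0,0,0],"twist":[0,0,0.015]}
    - {"linear":[0,0,0],"twist":[0,0,0.015]}
    - {"linear":[0,0,0],"twist":[0,0,0.015]}
    - {"linear":[0,0,0],"twist":[0,0,0.015]}
    - {"linear":[0,0,0],"twist":[0,0,0.015]}

```text
time_s: 50.78
ee_pos: [505.1, 421.2, 83.8]
tool_rot: [[0.999, 0.033, 0.0], [0.033, -0.999, -0.0], [0.0, 0.0, -1.0]]
ft_force: [-0.2, 0.1, -0.5]
opening: 17.0
grasp_force: 30.6
```

```bash
python3 - <<'E'
from h import *
to(504.4,422.5,9,-1.536)
E
```

```text
lin cm [-0.06 -0.13  7.48] twist [ 0.    -0.    -0.002] t 50.775 q [-0.76  0.78  0.06  1.55 -0.06  0.81 -2.22] pos [505.1 421.2  83.8]
```

Call:
apply_moves:
  moves:
    - {"linear":[0,-0.1,2],"twist":[0,0,0]}
    - {"linear":[0,-0.1,4.5],"twist":[0,0,0]}
    - {"linear":[0,-0.1,6.3],"twist":[0,0,0]}
    - {"linear":[0,-0.1,7.1],"twist":[0,0,0]}
    - {"linear":[0,-0.1,7.4],"twist":[0,0,0]}

```text
time_s: 51.4
ee_pos: [504.7, 423.0, 9.0]
tool_rot: [[0.999, 0.034, -0.0], [0.034, -0.999, -0.0], [-0.0, 0.0, -1.0]]
ft_force: [0.0, 0.1, -0.3]
opening: 16.6
grasp_force: 30.6
```

Call:
apply_moves:
  moves:
    - {"linear":[0,0,0],"twist":[0,0,0]}
    - {"linear":[0,0,0.05],"twist":[0,0,0]}
    - {"linear":[0,0,0.08],"twist":[0,0,0]}
    - {"linear":[0,0,0.08],"twist":[0,0,0]}
    - {"linear":[0,0,0.08],"twist":[0,0,0]}

```text
time_s: 52.02
ee_pos: [504.7, 423.1, 9.0]
tool_rot: [[0.999, 0.034, 0.0], [0.034, -0.999, 0.0], [0.0, -0.0, -1.0]]
ft_force: [-0.7, 0.6, -0.2]
opening: 17.1
grasp_force: 30.6
```

Call:
apply_moves:
  moves:
    - {"linear":[0,0,0],"twist":[0,0,0]}
    - {"linear":[0,0,0],"twist":[0,0,0]}
    - {"linear":[0,0,0],"twist":[0,0,0]}
    - {"linear":[0,0,-2],"twist":[0,0,0]}
    - {"linear":[0,0,-6],"twist":[0,0,0]}
  grip: 3.2

```text
time_s: 52.65
ee_pos: [503.8, 422.4, 68.9]
tool_rot: [[0.999, 0.034, -0.002], [0.034, -0.999, -0.002], [-0.003, 0.002, -1.0]]
ft_force: [0.1, 0.5, 0.2]
opening: 32.1
grasp_force: 0.0
```

Call:
apply_moves:
  moves:
    - {"linear":[0,0,-6],"twist":[0,0,0]}
    - {"linear":[-3,3,-12],"twist":[0,0,0]}
    - {"linear":[-7,6,-15],"twist":[0,0,0]}
    - {"linear":[-12,8,-15],"twist":[0,0,0]}
    - {"linear":[-12,8,-15],"twist":[0,0,0]}

```text
time_s: 53.28
ee_pos: [382.3, 336.1, 220.1]
tool_rot: [[0.999, 0.036, -0.004], [0.036, -0.999, -0.002], [-0.004, 0.002, -1.0]]
ft_force: [0.8, 2.0, 0.5]
opening: 31.7
grasp_force: 0.0
```

```bash
python3 - <<'E'
from ov import *
t=shot('top','t14');s=shot('side')
Q=[(641.3,118),(651,30.5),(660.7,-57),(670.3,-144.5)]
print([(glass((s,),g,68,8)[0]-g).round(1).tolist() for g in Q])
cv2.imwrite('pics/o14.png',cv2.resize(s['color'][100:415,45:465,::-1],(800,600),interpolation=2))
E
```

```text
[[-3.8, 5.7], [-2.1, -1.7], [1.0, -0.9], [-0.5, -2.7]]
```

View pics/o14.png

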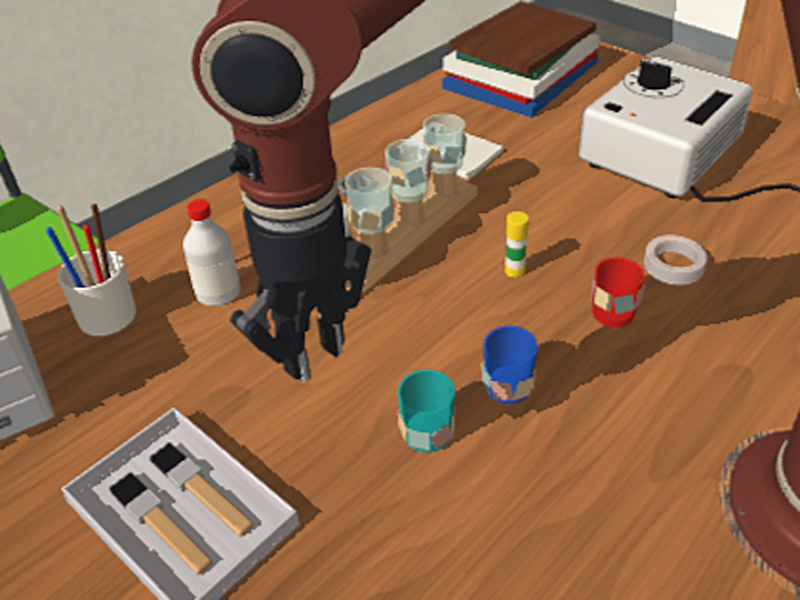

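The brushes lie in the tray and the dial is turned. Before handing in, I'll check the mark layout numerically on the scale ring.

```bash
python3 - <<'E'
from h import *
from scipy.ndimage import map_coordinates as mc
p=shot('top')
im=p['color'].mean(2)
a=np.arange(0,360,5)
for c in((531,-510.5),(529.5,-510.5)):
  v=[]
  for d in a:
    r=np.radians(d);X=[(c[0]+q*np.cos(r),c[1]+q*np.sin(r),112) for q in np.arange(33,42,1.)]
    uv=P(p,X);v.append(mc(im,[uv[:,1],uv[:,0]],order=1).min())
  print([(int(d),int(x)) for d,x in zip(a,v) if x<160])
v,_=fit(lambda v:-sum(mc(im,P(p,[(530.5+q*np.cos(v[0]),-510.5+q*np.sin(v[0]),148) for q in np.arange(6,24,1.)])[:,::-1].T,order=1)*-1)*1.0,[.067],[.3],n=41);print('pointer',v)
print(ctrl.get_obs()['time_s'])
E
```

```text
[(0, 153), (5, 150), (45, 159), (50, 141), (95, 149), (135, 141), (140, 110), (145, 157), (210, 146), (215, 137), (220, 128), (225, 107), (230, 83), (235, 116), (240, 131), (245, 132), (250, 131), (255, 133), (260, 133), (265, 126), (270, 106), (275, 94), (280, 112), (285, 121), (290, 125), (295, 127), (300, 140), (305, 152), (315, 148), (320, 109), (325, 113), (330, 135), (335, 148), (340, 142), (345, 147)]
[(0, 154), (5, 152), (45, 148), (50, 145), (90, 153), (135, 125), (140, 122), (210, 156), (215, 143), (220, 134), (225, 116), (230, 85), (235, 102), (240, 128), (245, 134), (250, 134), (255, 133), (260, 134), (265, 132), (270, 120), (275, 90), (280, 102), (285, 117), (290, 121), (295, 119), (300, 127), (305, 134), (310, 144), (315, 152), (320, 116), (325, 105), (330, 127), (335, 147), (340, 135), (345, 122), (350, 139), (355, 159)]
pointer [0.07987375]
53.425
```

```bash
python3 -c "
from cell import ctrl
print(ctrl.hand_in())"
```

```text
the job is handed in; nothing more can be done
None
```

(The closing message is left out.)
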